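# Cure a batch of coated boards in the UV box

### The job

Cure the coated circuit boards: switch the UV box's lamp off, lift its loose cover off and set it aside on the bench, and put every board lying on the bench into the tray, flat on the tray floor with the heat sink up, side by side inside the low kerb. Then put the cover back over the kerb so that it sits fully down, and switch the lamp on; the lamp must never be on while the cover is off, and the reel, the parts bin and the screwdriver stay where they are.

Things in the scene. Friction and masses are not known exactly. Their poses are not given: they have to be found in the camera images.
- curing_base: fixed base of the UV curing box: grey plate 270 (x) x 220 (y) x 20 mm with a raised aluminium kerb on it, 6 mm thick and 15 mm high, inner size 210 (x) x 160 (y) mm, outer size 222 x 172 mm. Inside the kerb is the flat tray floor, with room for four boards in two rows of two. Origin at the centre of the underside, z up; it may stand turned
- tray_floor (a point): centre of the tray floor inside the kerb, 20 mm above the bench, axes as the base's
- cover: loose aluminium cover, 0.4 to 0.65 kg, a box open below: outside 244 (x) x 194 (y) x 75 mm, walls 3 mm, so 8 mm of play all round over the kerb; its rim rests on the base plate outside the kerb, level with the tray floor. Same after a half turn. Origin at the centre of its rim plane (underside), z up. The bench at the robot's right, beyond the switch, has clear room for it
- cover_grip (a point): middle of the black bar handle on the cover: bar 130 mm along the cover's x, 16 mm thick across y, 22 mm high, its middle 108 mm above the rim plane and its top 119 mm; 22 mm clear space under it between its two posts
- switch_base: fixed grey housing of the lamp's toggle switch, 100 (x) x 64 (y) x 36 mm, on the bench at the right of the curing box; its x points away from the robot (turned by up to 23 degrees). Origin at the centre of its underside; the toggle's hinge lies along y, 36 mm above the bench over the origin
- switch_tip (a point): centre of the toggle's black cross grip (20 mm round, 36 mm long along the switch's y), 85 mm from the hinge; 106 mm above the bench and 48 mm to the -x or +x side of the hinge when the toggle is at either stop
- switch (a joint): angle of the toggle: 0 = off, leaning 0.6 rad to the housing's -x (towards the robot); 1.2 = on, leaning 0.6 rad to +x (away from the robot). Over-centre: its own weight carries it to the nearer stop and holds it there; 1 N at the grip moves it
- board1: a circuit board: dark blue plate 84 (x) x 56 (y) x 4 mm, finned aluminium heat sink on its middle (46 mm along x, 24 mm across y, top 44 mm above the underside) to grip it by; white connector row at the +x end, black capacitors at the -x end, both below 23 mm; 0.1 to 0.2 kg. Origin: centre of its underside, z up. Starts on the bench at the robot's left; 2 to 4 boards are present
- board2: another board, the same as board1
- board3: another board, the same as board1
- board4: another board, the same as board1
- reel: bystander: steel reel, 64 mm across, 50 mm high, upright on the far side of the bench; origin at the centre of its underside
- parts_bin: bystander: open blue bin 90 x 120 x 60 mm on the far side of the bench; origin at the centre of its underside
- screwdriver: bystander: screwdriver 200 mm long with black handle, lying on the far side of the bench; origin at the middle of its length
Not all that is in view belongs to the job. Several things have the shape of the switch_base; the one meant has the colours described above.

How it is judged (in metres and radians):
On the way, in this order (a step that is already met when the one before it is completed fails the run):
1. the lamp is switched off with the cover still on (value of joint switch below 0.2 rad and z of cover in the frame of tray_floor between -0.005 and 0.005 m and horizontal distance between cover and tray_floor below 0.02 m and angle between cover's own z axis and vertical below 0.05 rad), for 0.2 s.
2. the cover is set aside on the bench, let go, with the lamp off (value of joint switch below 0.2 rad and horizontal distance between cover and curing_base above 0.18 m and linear speed of cover below 0.03 m/s and contact force between the fingers and cover below 0.2 N and height (world z) of cover below 0.2 m), for 0.2 s.
3. every board lies flat and let go inside the kerb, with the cover still aside and the lamp off (value of joint switch below 0.2 rad and horizontal distance between cover and curing_base above 0.18 m and x of board1 in the frame of tray_floor between -0.085 and 0.085 m and y of board1 in the frame of tray_floor between -0.07 and 0.07 m and z of board1 in the frame of tray_floor between -0.005 and 0.006 m and angle between each of board1, board2, board3, board4's own z axis and vertical below 0.1 rad and linear speed of each of board1, board2, board3, board4 below 0.03 m/s and x of board2 in the frame of tray_floor between -0.085 and 0.085 m and y of board2 in the frame of tray_floor between -0.07 and 0.07 m and z of board2 in the frame of tray_floor between -0.005 and 0.006 m and x of board3 in the frame of tray_floor between -0.085 and 0.085 m and y of board3 in the frame of tray_floor between -0.07 and 0.07 m and z of board3 in the frame of tray_floor between -0.005 and 0.006 m and x of board4 in the frame of tray_floor between -0.085 and 0.085 m and y of board4 in the frame of tray_floor between -0.07 and 0.07 m and z of board4 in the frame of tray_floor between -0.005 and 0.006 m and contact force between the fingers and board1 below 0.2 N and contact force between the fingers and board2 below 0.2 N and contact force between the fingers and board3 below 0.2 N and contact force between the fingers and board4 below 0.2 N), for 0.2 s.
4. the cover is fully down over the kerb with the lamp off (all of step 1), for 0.2 s.
At the end, for the whole second after the job is handed in: Toggle on (over 1.0 rad); cover level (0.05 rad) and fully down (rim within 5 mm of the base plate); every board present flat (0.1 rad), heat sink up, on the tray floor (within 6 mm) inside the kerb; all at rest; bystanders within 30 mm of their start (value of joint switch above 1 rad and z of cover in the frame of tray_floor between -0.005 and 0.005 m and horizontal distance between cover and tray_floor below 0.02 m and angle between cover's own z axis and vertical below 0.05 rad and x of board1 in the frame of tray_floor between -0.085 and 0.085 m and y of board1 in the frame of tray_floor between -0.07 and 0.07 m and z of board1 in the frame of tray_floor between -0.005 and 0.006 m and angle between each of board1, board2, board3, board4's own z axis and vertical below 0.1 rad and linear speed of each of board1, board2, board3, board4 below 0.03 m/s and x of board2 in the frame of tray_floor between -0.085 and 0.085 m and y of board2 in the frame of tray_floor between -0.07 and 0.07 m and z of board2 in the frame of tray_floor between -0.005 and 0.006 m and x of board3 in the frame of tray_floor between -0.085 and 0.085 m and y of board3 in the frame of tray_floor between -0.07 and 0.07 m and z of board3 in the frame of tray_floor between -0.005 and 0.006 m and x of board4 in the frame of tray_floor between -0.085 and 0.085 m and y of board4 in the frame of tray_floor between -0.07 and 0.07 m and z of board4 in the frame of tray_floor between -0.005 and 0.006 m and linear speed of cover below 0.02 m/s and distance of each of reel, parts_bin, screwdriver from where it was at the start of the episode below 0.03 m); the robot touches nothing.
It fails at once if the lamp is on while the cover is off or raised (value of joint switch above 0.8 rad and (z of cover in the frame of tray_floor above 0.03 m or horizontal distance between cover and curing_base above 0.18 m)).
It fails at once if the reel, the parts bin or the screwdriver is moved more than 30 mm (distance of any of reel, parts_bin, screwdriver from where it was at the start of the episode above 0.03 m).
Of board1, board2, board3, board4 only 2 to 4 are there at a start; the rules pass over those that are not, and their reading is None.
At some moment in a run one of board1, board2, board3, board4 may be knocked a few centimetres aside while the robot is not near it.
Once in a run the grip may slacken for a moment while it holds something.
It also fails if it takes over 210 s, if anything falls off the work surface, if the arm or the gripper's body presses on something with over 40 N, if the wrist force passes 120 N, or if a joint passes its speed limit or range.

### The arm

A 7-joint arm with a two-finger parallel gripper is mounted at the origin on the work surface. World frame = base frame: x ahead of the robot, y to its left, z up, the work surface at z = 0. Lengths are in m, angles in degrees, forces in N, time in s.
With the tool pointing down it reaches from about 0.4 to 0.875 m from the base axis. Payload 19.3 kg.
Tool frame: the origin (TCP) lies midway between the tips of the shut fingers; the grasp point (between the pads) lies 19 mm behind it; z points along the fingers, y is the direction in which the jaws open and shut (so a half turn about z gives the same grasp; the last joint's range is limited). The gripper opens to 85 mm and grips with 20 to 120 N. Pads are 22 mm wide; open, the fingers measure 114 mm over their backs; the gripper's body (76 mm by 85 mm) begins 54 mm behind the grasp point. The pads swing forward as they close: fully open they stand 13 mm farther back than shut.
Start: joints at [-70.485, 29.874, -2.08, 91.645, 1.215, 58.505, -6.463], TCP at [0.25, 0.573, 0.231] pointing down, gripper open.
Joint ranges: [-166.77, 166.77], [-17.47, 122.26], [-85.68, 81.53], [9.62, 139.38], [-72.42, 252.41], [9.2, 110.78], [-144.41, 144.41]. Speed limits (degrees/s): [108.29, 108.29, 136.94, 136.94, 172.46, 172.46, 172.46].

### API

Orientations are given as a 3x3 rotation matrix whose columns are the frame's x, y, z axes.
In Python, from rig import arm, eyes, job gives the robot as it stands. The module is installed in compiled form; this text tells all that it offers.
- The arm moves only by the tool arm_command, never from a script. Its argument "plan" is text: rows parted by semicolons, each of 5 numbers parted by spaces: the shift along the world's x, y, z in m, then the turn about the world's z in rad, then the finger opening in m, from 0 to 0.0854. In form: dx dy dz twist jaw; .... A call has 1 to 20 rows; each row is the pose to reach, as a shift and turn from the pose commanded when the call began; what a row does not reach only later rows make up. A row lasts 1/12 s, in which the tool goes at most 41.7 mm and 7.16 degrees, less where a joint would pass 70% of its speed; a pose out of reach is approached as far as the arm can. A call with a gripper value outside its range is refused whole. The fingers move at their own pace and stop on an object; "grip_force" is the grip in N (left out, the last holds). Time passes only in rows, so rows that repeat a pose let the fingers close. It gives the time, the measured TCP pose, the force and the opening at its end, in the units of the state.
- arm.get_state(): the state, without advancing time (a new reading comes with each control period).
- eyes.camera(name): name is "scene" or "top" or "wrist"; returns a dict with "pixels" (480x640x3 uint8, blue, green, red), "intrinsics" (3x3 intrinsics, pixels), "D" ([k1, k2, p1, p2, k3] as OpenCV has them; the pictures are not rectified), "eye" and "orientation" of the camera in the world. Camera axes: x right, y up, looking along -z (the intrinsics and any distortion apply to the point x, -y, -z); pixel columns grow to the right and rows downward; lengths in m; the calibration is good to about 2 mm. A picture is of the moment at which its call begins. There is no depth.
- job.hand_in(): hands the job in, once; it reports no verdict.
The state is a dict: "clock": time; "q": joint angles; "dq": joint speeds; "effort": joint torques, N m; "tool_pos": TCP position; "eef_rot": TCP orientation; "contact_force": force on the tool from outside, world axes, zero at the start; "moment": the same for the moment, N m; "finger_gap": opening from 0.0 (shut) to 1.0 (fully open).
Only numpy, scipy, OpenCV 4.12 (cv2) and the standard library are available. Lean on these libraries where they do the work, as an engineer would, in place of code of your own. Each camera call takes 0.05 s, during which the arm holds its last target.

## Working session

There is one attempt and no reset: what is moved stays moved. The work goes in short steps, Python scripts to look and compute and a tool call to move; the robot and the scene stay as the last step left them, time stands still between calls to the robot, and variables do not carry over. Pictures are saved under pics/ and viewed, and the job is handed in when it is done.

Besides the shell and the picture viewer there is one more tool, called after "Emit:" in YAML: its name, and indented under it one key for each argument. arm_command: Moves the arm, as the interface text tells. Its arguments: {"type":"object","properties":{"plan":{"type":"string"},"grip_force":{"type":"number"}},"required":["plan"]}

```bash
mkdir -p pics; ls; python3 - <<'E'
from rig import arm,eyes,job
import cv2,numpy as np
s=arm.get_state()
for k,v in s.items(): print(k,np.round(v,4).tolist())
for n in ["scene","top","wrist"]:
    c=eyes.camera(n); cv2.imwrite(f"pics/{n}0.png",c["pixels"])
    print(n,np.round(c["intrinsics"],1).tolist(),np.round(c["D"],4),np.round(c["eye"],4),np.round(c["orientation"],4).tolist())
E
```

```text
pics
clock 0.0
q [-70.4853, 29.9125, -2.0817, 91.6721, 1.2142, 58.5031, -6.462]
dq [-0.0014, 0.0838, -0.0031, 0.0089, 0.083, -0.086, -0.0284]
effort [-0.0014, -92.7125, 1.9788, -36.9938, 0.0177, 0.0081, -0.0001]
tool_pos [0.2495, 0.5727, 0.2307]
eef_rot [[-0.9168, 0.3993, -0.0004], [0.3993, 0.9168, -0.0011], [-0.0001, -0.0011, -1.0]]
contact_force [-0.3792, -0.6867, -1.0372]
moment [0.0208, 0.0447, -0.0089]
finger_gap 1.0016
scene [[518.7, 0.0, 314.5], [0.0, 518.7, 239.1], [0.0, 0.0, 1.0]] [-0.1118  0.      0.      0.      0.    ] [ 1.1494 -0.8803  0.7265] [[0.8519, -0.2652, 0.4517], [0.5237, 0.4493, -0.7238], [-0.011, 0.8531, 0.5216]]
top [[584.4, 0.0, 319.8], [0.0, 584.4, 242.5], [0.0, 0.0, 1.0]] [-0.0608  0.      0.      0.      0.    ] [ 0.3707 -0.0224  1.3079] [[0.0218, 0.9786, -0.2045], [-0.9998, 0.0217, -0.0028], [0.0017, 0.2045, 0.9789]]
wrist [[373.6, 0.0, 315.4], [0.0, 373.6, 237.7], [0.0, 0.0, 1.0]] [-0.0341  0.      0.      0.      0.    ] [0.1772 0.6038 0.3724] [[0.3993, -0.8722, -0.2824], [0.9168, 0.3797, 0.1237], [-0.0007, -0.3083, 0.9513]]
```

View pics/scene0.png

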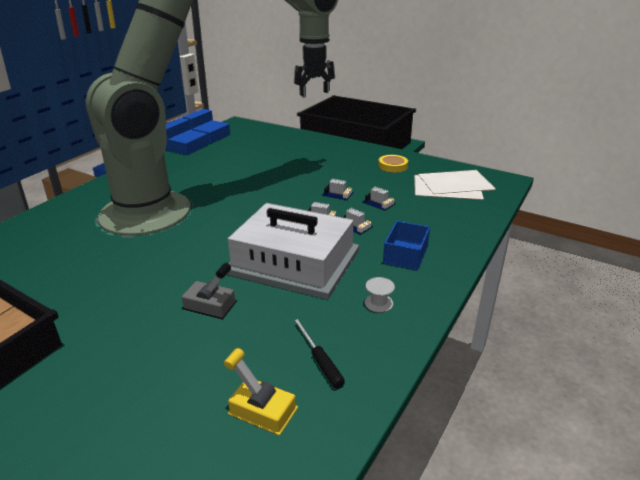

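View pics/top0.png

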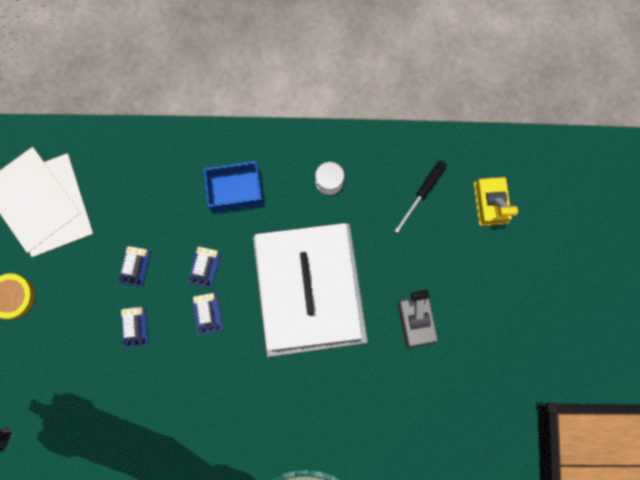

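View pics/wrist0.png

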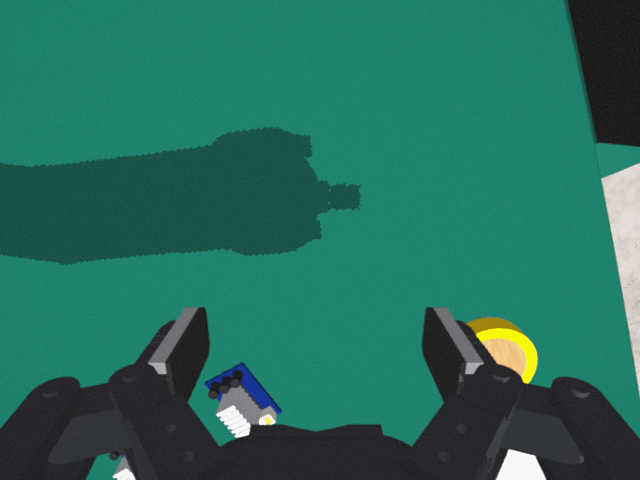

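```bash
cat > h.py <<'E'
import cv2,numpy as np
from rig import arm,eyes,job
def cam(n): return eyes.camera(n)
def proj(c,P):
    P=np.atleast_2d(np.asarray(P,float)); R=np.array(c["orientation"]); e=np.array(c["eye"])
    p=(P-e)@R; p=p*[1,-1,-1]
    return cv2.projectPoints(p.reshape(-1,1,3),np.zeros(3),np.zeros(3),np.array(c["intrinsics"]),np.array(c["D"],float))[0].reshape(-1,2)
def unproj(c,uv,z):
    uv=np.asarray(uv,float).reshape(-1,1,2)
    n=cv2.undistortPoints(uv,np.array(c["intrinsics"]),np.array(c["D"],float)).reshape(-1,2)
    d=np.c_[n[:,0],-n[:,1],-np.ones(len(n))]@np.array(c["orientation"]).T
    e=np.array(c["eye"]); t=(z-e[2])/d[:,2]
    return e+t[:,None]*d
def crop(c,u0,v0,u1,v1,name,s=4):
    im=c["pixels"][v0:v1,u0:u1]; cv2.imwrite("pics/"+name,cv2.resize(im,None,fx=s,fy=s,interpolation=cv2.INTER_CUBIC))
def box(lx,ly,z,x,y,yaw):
    a=np.array([[1,1],[1,-1],[-1,-1],[-1,1]])*[lx/2,ly/2]
    c,s=np.cos(yaw),np.sin(yaw)
    return np.c_[a@np.array([[c,-s],[s,c]]).T+[x,y],np.full(4,z)]
E
python3 - <<'E'
from h import *
t=cam("top"); s=cam("scene")
crop(t,380,150,530,360,"sw_top.png",3)
crop(s,170,250,310,440,"sw_scene.png",3)
crop(t,100,200,380,370,"mid_top.png",2.8)
for n,uv in dict(b1=(134,265),b2=(204,266),b3=(133,327),b4=(207,313)).items(): print(n,unproj(t,uv,0.02))
print(unproj(t,[(418,330)],0.036),unproj(t,[(420,296)],0.106),unproj(t,[(307,284)],0.128))
E
```

```text
b1 [[0.57884538 0.39741705 0.02      ]]
b2 [[0.58027627 0.23913668 0.02      ]]
b3 [[0.44069429 0.38807825 0.02      ]]
b4 [[0.47564581 0.22615587 0.02      ]]
[[ 0.44778362 -0.23537471  0.036     ]] [[ 0.51341773 -0.22850968  0.106     ]] [[0.53041732 0.00509304 0.128     ]]
```

View pics/sw_top.png

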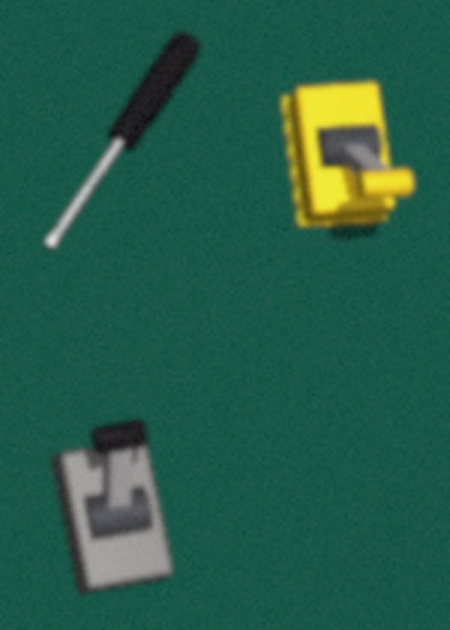

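View pics/sw_scene.png

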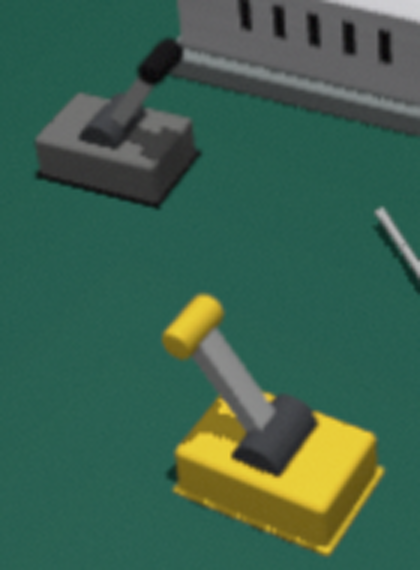

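View pics/mid_top.png

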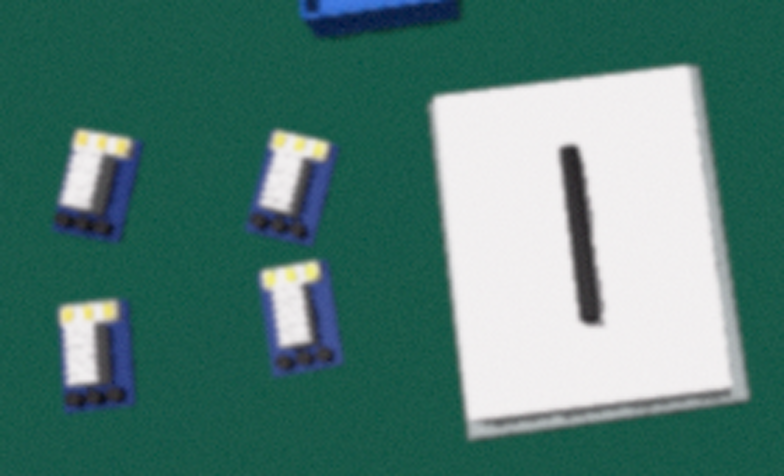

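```bash
python3 - <<'E'
from h import *
from scipy.optimize import least_squares
t=cam("top"); s=cam("scene")
def fit(uv,lx,ly,z,x0):
    f=lambda p:(proj(t,box(lx,ly,z,*p))-uv).ravel()
    r=least_squares(f,x0); return r.x, np.abs(r.fun).max()
# order: (+,+),(+,-),(-,-),(-,+): x up in image,y left
cv=np.array([[432,97],[693,66],[732,391],[470,421]])/2.8+[100,200]
sw=np.array([[60,453],[146,440],[174,574],[88,590]])/3.+[380,150]
c,e=fit(cv,.244,.194,.095,[.53,0,0.1]); print("cover",c,e)
w,e=fit(sw,.1,.064,.036,[.44,-.23,0.1]); print("sw",w,e)
for nm,cc in (("top",t),("scene",s)):
    im=cv2.resize(cc["pixels"],None,fx=3,fy=3,interpolation=cv2.INTER_CUBIC)
    def pl(P,col): cv2.polylines(im,[np.round((proj(cc,P)+.5)*3).astype(int)],True,col,1)
    pl(box(.244,.194,.095,*c),(0,0,255)); pl(box(.27,.22,.02,*c),(0,255,0));pl(box(.27,.22,.0,*c),(0,255,0)); pl(box(.13,.016,.139,*c),(0,255,255))
    pl(box(.1,.064,.036,*w),(0,0,255)); pl(box(.1,.064,.0,*w),(0,255,0))
    g=w[:2]+.048*np.array([np.cos(w[2]),np.sin(w[2])]); pl(box(.02,.036,.106,*g,w[2]),(255,0,255))
    x0,y0,x1,y1=(240,210,450,370) if nm=="top" else (170,190,370,330)
    cv2.imwrite(f"pics/fit_{nm}.png",im[y0*3:y1*3,x0*3:x1*3])
print(unproj(t,[(548,405),(480,225),(515,180)],0.0))
E
```

```text
cover [0.53072265 0.00427192 0.14158334] 1.5256815115687061
sw [ 0.46666748 -0.23773559  0.19259927] 0.5559943644794316
[[ 0.29118823 -0.52673989  0.        ]
 [ 0.69346847 -0.38819594  0.        ]
 [ 0.80467179 -0.4756402   0.        ]]
```

View pics/fit_top.png

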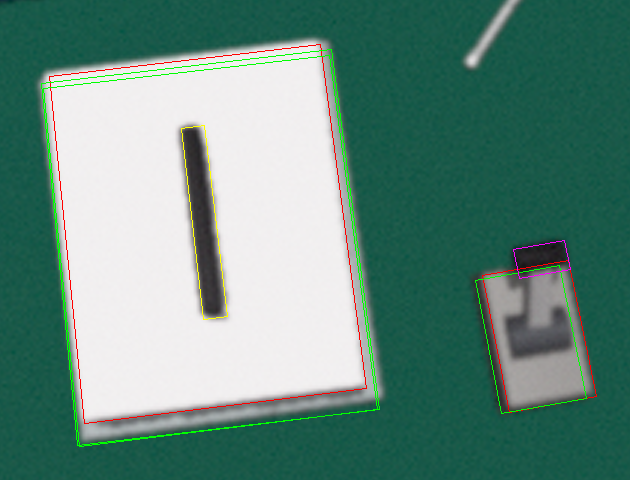

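View pics/fit_scene.png

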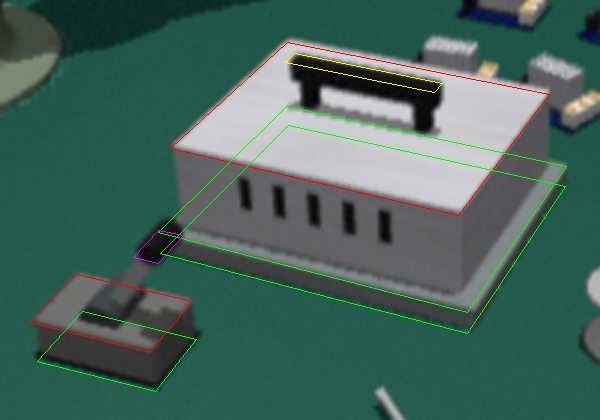

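Two things share the switch shape: the grey one with a black grip at top (418,320), scene (208,298), and the yellow one at top (493,203), scene (262,400). The crops confirm the grey housing and black grip fit the description. Its toggle leans away from the robot, so the lamp is on. There are four boards.

Emit:
arm_command:
  plan: "0.02 -0.04 0.03 0.1 0.0;0.31 -0.793 0.05 0.58 0.0;0.31 -0.793 0.05 0.58 0.0;0.31 -0.793 0.05 0.58 0.0;0.31 -0.793 0.05 0.58 0.0;0.31 -0.793 0.05 0.58 0.0;0.31 -0.793 0.05 0.58 0.0;0.31 -0.793 0.05 0.58 0.0;0.31 -0.793 0.05 0.58 0.0;0.31 -0.793 0.05 0.58 0.0;0.31 -0.793 0.05 0.58 0.0;0.31 -0.793 0.05 0.58 0.0;0.31 -0.793 0.05 0.58 0.0;0.31 -0.793 0.05 0.58 0.0;0.31 -0.793 0.05 0.58 0.0;0.31 -0.793 0.05 0.58 0.0;0.31 -0.793 0.05 0.58 0.0;0.31 -0.793 0.05 0.58 0.0;0.31 -0.793 0.05 0.58 0.0;0.31 -0.793 0.05 0.58 0.0"
  grip_force: 60

```text
clock: 2.02
tool_pos: [0.5504, -0.1973, 0.2806]
eef_rot: [[-0.986, -0.169, 0.0], [-0.169, 0.986, -0.0], [-0.0, -0.0, -1.0]]
contact_force: [0.1, -0.2, -0.4]
finger_gap: -0.003
```

Emit:
arm_command:
  plan: "0 0 0 0 0;0 0 0 0 0;0 0 0 0 0"

```text
clock: 2.27
tool_pos: [0.5498, -0.1949, 0.2801]
eef_rot: [[-0.986, -0.168, -0.001], [-0.168, 0.986, 0.0], [0.0, 0.0, -1.0]]
contact_force: [-0.6, 0.3, -0.4]
finger_gap: 0.002
```

```bash
python3 - <<'E'
from h import *
w=cam("wrist"); cv2.imwrite("pics/w1.png",w["pixels"]); print(arm.get_state()["tool_pos"])
E
```

```text
[ 0.54989839 -0.1942979   0.28029697]
```

View pics/w1.png

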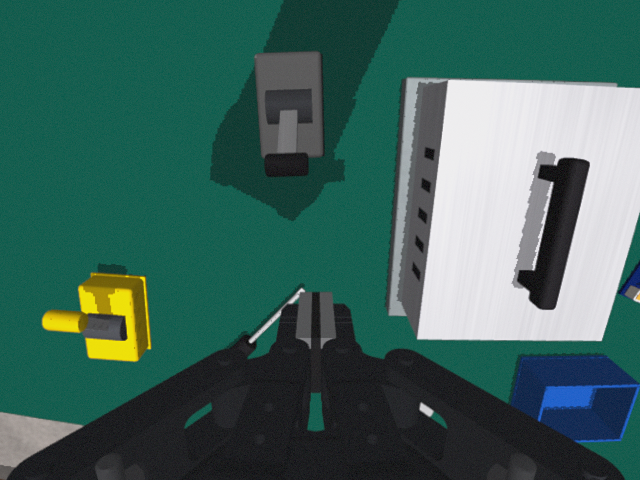

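```bash
python3 - <<'E'
from h import *
w=cam("wrist")
print(unproj(w,[(287,163)],.108),unproj(w,[(256,55),(321,52),(324,157)],.036), unproj(w,[(573,165),(545,303)],.139))
E
```

```text
[[ 0.51197207 -0.22509416  0.108     ]] [[ 0.42592951 -0.2727638   0.036     ]
 [ 0.41309891 -0.21268355  0.036     ]
 [ 0.50880077 -0.19273135  0.036     ]] [[ 0.47178632 -0.00880371  0.139     ]
 [ 0.58715821  0.01151437  0.139     ]]
```

Emit:
arm_command:
  plan: "0.017 -0.022 -0.04 0 0;0.017 -0.022 -0.08 0 0;0.017 -0.022 -0.12 0 0;0.017 -0.022 -0.16 0 0;0.017 -0.022 -0.188 0 0;0.017 -0.022 -0.188 0 0;0.017 -0.022 -0.188 0 0;0.002 -0.025 -0.188 0 0;-0.012 -0.028 -0.188 0 0;-0.026 -0.031 -0.188 0 0;-0.04 -0.033 -0.188 0 0;-0.054 -0.036 -0.188 0 0;-0.068 -0.039 -0.188 0 0;-0.08 -0.041 -0.188 0 0;-0.09 -0.043 -0.188 0 0;-0.095 -0.044 -0.188 0 0;-0.095 -0.044 -0.188 0 0;-0.095 -0.044 -0.188 0 0;-0.07 -0.04 -0.17 0 0;-0.05 -0.035 -0.13 0 0"

```text
clock: 4.03
tool_pos: [0.4984, -0.2297, 0.1457]
eef_rot: [[-0.986, -0.168, -0.005], [-0.168, 0.986, 0.002], [0.004, 0.002, -1.0]]
contact_force: [0.8, 1.2, -0.0]
finger_gap: -0.002
```

Emit:
arm_command:
  plan: "0 0 0.04 0 0;0 0 0.08 0 0;0 0 0.08 0 0;0 0 0.08 0 0"

```text
clock: 4.37
tool_pos: [0.5002, -0.2305, 0.2297]
eef_rot: [[-0.986, -0.169, 0.004], [-0.169, 0.986, -0.001], [-0.004, -0.002, -1.0]]
contact_force: [-0.8, 0.2, -0.6]
finger_gap: -0.005
```

```bash
python3 - <<'E'
from h import *
s=cam("scene"); crop(s,170,190,370,330,"s2.png",3);w=cam("wrist"); cv2.imwrite("pics/w2.png",w["pixels"]); print(arm.get_state()["tool_pos"])
E
```

```text
[ 0.49874405 -0.2300674   0.22708818]
```

View pics/s2.png

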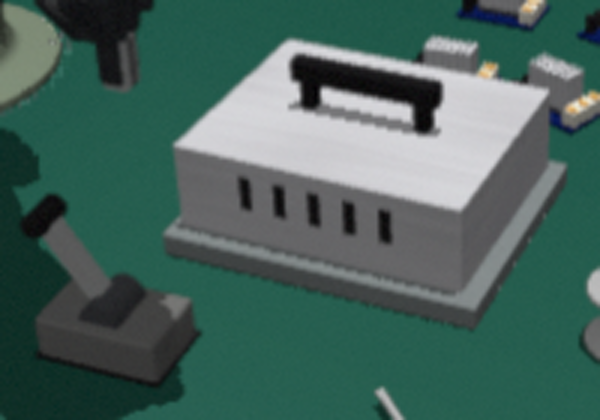

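View pics/w2.png

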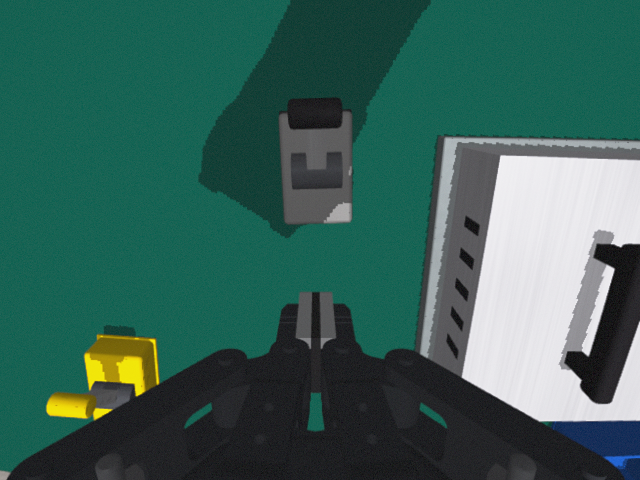

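Toggle now leans towards the robot (scene crop grip (45,215)); lamp off. Now a closer look at the handle.

Emit:
arm_command:
  plan: "0.03 0.03 0.03 0 0;0.06 0.06 0.06 0 0;0.09 0.09 0.08 0 0;0.12 0.12 0.08 0 0;0.12 0.16 0.08 0 0;0.12 0.2 0.08 0 0;0.12 0.23 0.08 0 0;0.12 0.23 0.08 0 0;0.12 0.23 0.08 0 0;0.12 0.23 0.08 0 0"

```text
clock: 5.3
tool_pos: [0.6183, -0.0004, 0.3062]
eef_rot: [[-0.986, -0.169, -0.002], [-0.169, 0.986, -0.001], [0.002, -0.0, -1.0]]
contact_force: [-0.4, -0.3, -0.1]
finger_gap: -0.001
```

```bash
python3 - <<'E'
from h import *
w=cam("wrist"); cv2.imwrite("pics/w3.png",w["pixels"]); print(arm.get_state()["tool_pos"])
E
```

```text
[ 0.61829952 -0.0014383   0.3064594 ]
```

View pics/w3.png

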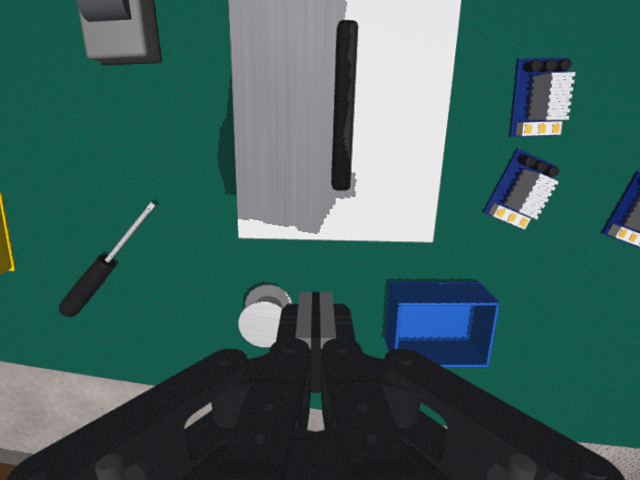

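```bash
python3 - <<'E'
from h import *
w=cam("wrist")
a=unproj(w,[(348,21),(341,189)],.139);print(a,a.mean(0),np.linalg.norm(a[1]-a[0]),np.arctan2(*(a[1]-a[0])[[1,0]]))
b=unproj(w,[(238,238),(433,242)],.095);d=b[1]-b[0];print(b,np.linalg.norm(d),np.arctan2(-d[0],d[1]))
y=np.arctan2(-d[0],d[1]); print(b.mean(0)-.122*np.array([np.cos(y),np.sin(y),0]))
E
```

```text
[[ 0.46876795 -0.00292326  0.139     ]
 [ 0.59321102  0.01546588  0.139     ]] [0.53098949 0.00627131 0.139     ] 0.12579442964195733 0.1467097638291196
[[ 0.66611737 -0.07191052  0.095     ]
 [ 0.63763374  0.12071391  0.095     ]] 0.19471900186735738 0.1468074937346364
[0.53118789 0.00655545 0.095     ]
```

Emit:
arm_command:
  plan: "-0.03 0.003 0 -0.023 0.06;-0.06 0.007 0 -0.023 0.06;-0.087 0.007 0 -0.023 0.06;-0.087 0.007 -0.03 -0.023 0.06;-0.087 0.007 -0.06 -0.023 0.06;-0.087 0.007 -0.09 -0.023 0.06;-0.087 0.007 -0.12 -0.023 0.06;-0.087 0.007 -0.15 -0.023 0.06;-0.087 0.007 -0.17 -0.023 0.06;-0.087 0.007 -0.185 -0.023 0.06;-0.087 0.007 -0.195 -0.023 0.06;-0.087 0.007 -0.195 -0.023 0.06;-0.087 0.007 -0.195 -0.023 0.06"

```text
clock: 6.48
tool_pos: [0.5316, 0.0058, 0.1126]
eef_rot: [[-0.989, -0.145, -0.0], [-0.145, 0.989, -0.0], [0.0, -0.0, -1.0]]
contact_force: [-0.3, -0.6, 0.7]
finger_gap: 0.701
```

Emit:
arm_command:
  plan: "0 0 0 0 0;0 0 0 0 0;0 0 0 0 0;0 0 0 0 0;0 0 0 0 0;0 0 0 0 0;0 0 0 0 0;0 0 0 0 0"
  grip_force: 100

```text
clock: 7.15
tool_pos: [0.5319, 0.0066, 0.1134]
eef_rot: [[-0.989, -0.146, 0.001], [-0.146, 0.989, 0.0], [-0.001, 0.0, -1.0]]
contact_force: [-2.9, 1.1, 11.3]
finger_gap: 0.164
```

```bash
python3 - <<'E'
from h import *
s=cam("scene"); crop(s,170,150,370,330,"s3.png",3); st=arm.get_state(); print(st["tool_pos"],st["finger_gap"]*.0854,st["contact_force"])
E
```

```text
[0.53192115 0.00658359 0.11345289] 0.0142946542531025 [-4.1215062   0.07433742 12.17501292]
```

View pics/s3.png

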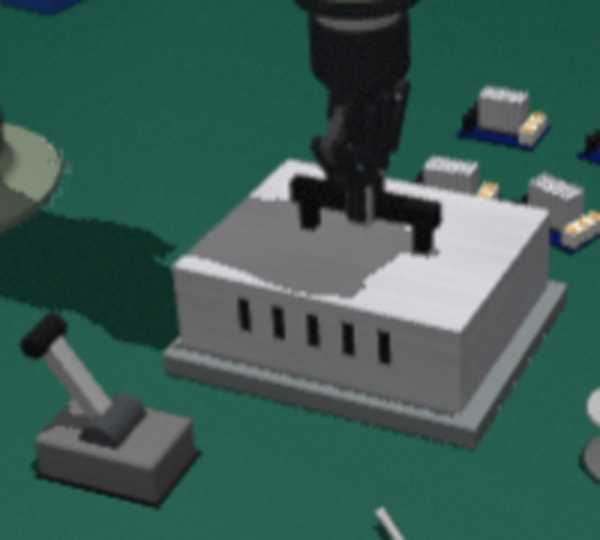

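Emit:
arm_command:
  plan: "0 0 0.005 0 0;0 0 0.015 0 0;0 0 0.03 0 0;0 0 0.05 0 0;0 0 0.075 0 0;0 0 0.1 0 0;0 0 0.125 0 0;0 0 0.14 0 0;0 0 0.15 0 0;0 0 0.15 0 0"

```text
clock: 8.03
tool_pos: [0.5321, 0.0064, 0.2646]
eef_rot: [[-0.989, -0.146, 0.003], [-0.146, 0.989, 0.0], [-0.003, 0.0, -1.0]]
contact_force: [0.2, 0.9, -5.1]
finger_gap: 0.168
```

```bash
python3 - <<'E'
from h import *
s=cam("scene"); crop(s,170,100,400,330,"s4.png",2.6); st=arm.get_state(); print(st["tool_pos"],st["finger_gap"]*.0854,st["contact_force"])
E
```

```text
[0.53161102 0.0064734  0.26303691] 0.01420713250067558 [ 0.13558039 -0.16172135 -5.01365895]
```

View pics/s4.png

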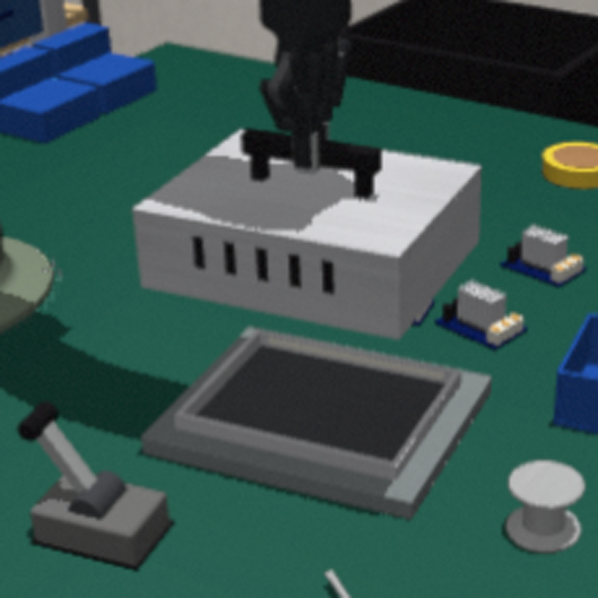

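Emit:
arm_command:
  plan: "-0.001 -0.006 0 0 0;-0.004 -0.02 0 0 0;-0.008 -0.045 0 0 0;-0.013 -0.075 0 0 0;-0.018 -0.105 0 0 0;-0.024 -0.135 0 0 0;-0.029 -0.165 0 0 0;-0.034 -0.195 0 0 0;-0.04 -0.225 0 0 0;-0.045 -0.255 0 0 0;-0.05 -0.285 0 0 0;-0.056 -0.315 0 0 0;-0.061 -0.345 0 0 0;-0.066 -0.375 0 0 0;-0.072 -0.405 0 0 0;-0.077 -0.43 0 0 0;-0.08 -0.447 0 0 0;-0.082 -0.455 0 0 0;-0.082 -0.457 0 0 0;-0.082 -0.457 0 0 0"

```text
clock: 9.75
tool_pos: [0.4486, -0.4509, 0.2611]
eef_rot: [[-0.99, -0.144, -0.002], [-0.144, 0.99, 0.001], [0.001, 0.002, -1.0]]
contact_force: [-0.2, -0.2, -5.8]
finger_gap: 0.168
```

```bash
python3 - <<'E'
from h import *
s=cam("scene"); cv2.imwrite("pics/s5.png",s["pixels"]); st=arm.get_state(); print(st["tool_pos"],st["finger_gap"]*.0854,st["contact_force"])
t=cam("top"); cv2.imwrite("pics/t5.png",t["pixels"])
E
```

```text
[ 0.44917403 -0.45008705  0.26139319] 0.013964236259727238 [-0.36278041  0.91622238 -5.60130893]
```

View pics/s5.png

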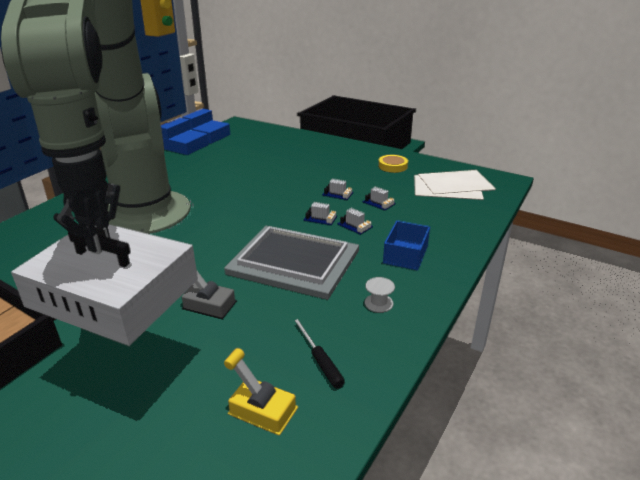

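View pics/t5.png

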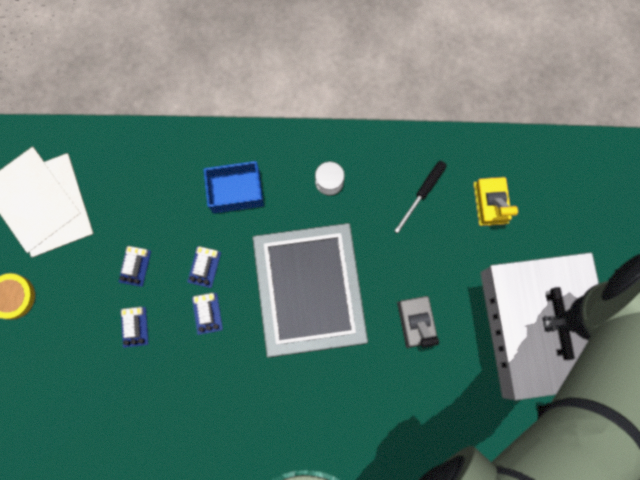

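```bash
python3 - <<'E'
from h import *
s=cam("scene");t=cam("top")
print(unproj(s,[(60,347)],0),unproj(s,[(56,317)],.08),unproj(t,[(540,406)],.08),proj(s,[[.343,-.564,0],[.57,-.37,0],[.59,-.53,0]]))
E
```

```text
[[ 0.29057871 -0.50553939  0.        ]] [[ 0.30266523 -0.49713881  0.08      ]] [[ 0.29390256 -0.47903971  0.08      ]] [[ 51.42853527 374.27441233]
 [203.66774635 359.31097946]
 [151.74974219 418.35729829]]
```

Emit:
arm_command:
  plan: "0.01 0 -0.01 0 0;0.02 0 -0.03 0 0;0.02 0 -0.06 0 0;0.02 0 -0.09 0 0;0.02 0 -0.115 0 0;0.02 0 -0.135 0 0;0.02 0 -0.15 0 0;0.02 0 -0.158 0 0;0.02 0 -0.163 0 0;0.02 0 -0.166 0 0;0.02 0 -0.167 0 0;0.02 0 -0.167 0 0"

```text
clock: 10.95
tool_pos: [0.4699, -0.4507, 0.0961]
eef_rot: [[-0.989, -0.146, 0.001], [-0.146, 0.989, -0.001], [-0.001, -0.001, -1.0]]
contact_force: [0.3, 0.8, -4.0]
finger_gap: 0.167
```

Emit:
arm_command:
  plan: "0 0 -0.001 0 0.0;0 0 -0.001 0 0;0 0 -0.001 0 0.03;0 0 -0.001 0 0.06;0 0 -0.001 0 0.06;0 0 -0.001 0 0.06;0 0 -0.001 0 0.06"

```text
clock: 11.53
tool_pos: [0.4696, -0.4507, 0.0947]
eef_rot: [[-0.989, -0.146, 0.0], [-0.146, 0.989, -0.0], [-0.0, -0.0, -1.0]]
contact_force: [0.0, -0.2, 0.5]
finger_gap: 0.708
```

```bash
python3 - <<'E'
from h import *
s=cam("scene"); crop(s,0,150,250,430,"s6.png",2); st=arm.get_state(); print(st["tool_pos"],st["finger_gap"]*.0854,st["contact_force"])
E
```

```text
[ 0.46960177 -0.4506229   0.09460542] 0.06031014619486784 [-0.67088952 -0.68998026  0.69123645]
```

View pics/s6.png

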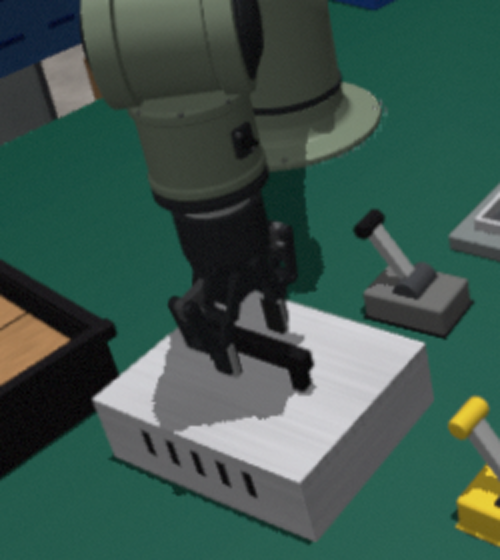

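Emit:
arm_command:
  plan: "0 0 0.03 0 0.06;0 0 0.07 0 0.06;0 0 0.11 0 0.06;0 0 0.15 0 0.0;0 0 0.19 0 0.0;0.02 0.03 0.21 0 0.0;0.16 0.56 0.3 0 0;0.16 0.56 0.3 0 0;0.16 0.56 0.3 0 0;0.16 0.56 0.3 0 0;0.16 0.56 0.3 0 0;0.16 0.56 0.3 0 0;0.16 0.56 0.3 0 0;0.16 0.56 0.3 0 0;0.16 0.56 0.3 0 0;0.16 0.56 0.3 0 0;0.16 0.56 0.3 0 0;0.16 0.56 0.3 0 0;0.16 0.56 0.3 0 0;0.16 0.56 0.3 0 0"

```text
clock: 13.25
tool_pos: [0.6298, 0.1162, 0.3948]
eef_rot: [[-0.988, -0.152, 0.0], [-0.152, 0.988, 0.003], [-0.001, 0.003, -1.0]]
contact_force: [-0.1, 0.0, 0.6]
finger_gap: 0.002
```

Emit:
arm_command:
  plan: "0 0 0 0 0;0 0 0 0 0;0 0 0 0 0"

```text
clock: 13.5
tool_pos: [0.6295, 0.1083, 0.3943]
eef_rot: [[-0.989, -0.145, -0.0], [-0.145, 0.989, -0.001], [0.0, -0.001, -1.0]]
contact_force: [0.4, 0.0, -0.1]
finger_gap: -0.001
```

```bash
python3 - <<'E'
from h import *
w=cam("wrist"); cv2.imwrite("pics/w7.png",w["pixels"]); np.savez("w7.npz",**w); st=arm.get_state(); print(st["tool_pos"])
E
```

```text
[0.62943004 0.10797661 0.3944369 ]
```

View pics/w7.png

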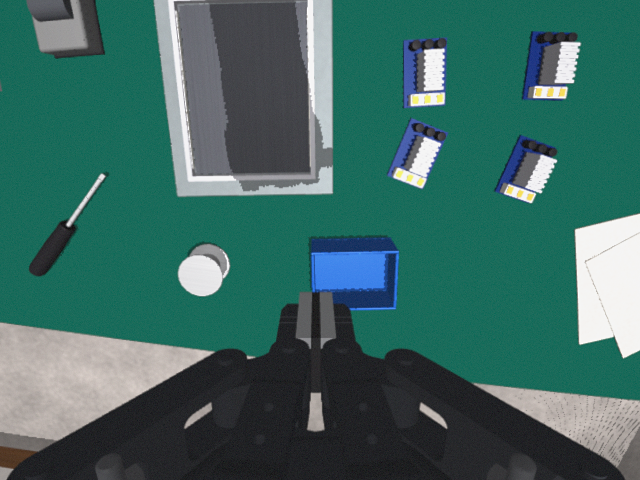

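```bash
python3 - <<'E'
from h import *
w=dict(np.load("w7.npz"))
crop(w,380,25,590,215,"w7b.png",3.75); crop(w,145,0,345,205,"w7base.png",2.9)
E
```

```text
(no output)
```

View pics/w7b.png

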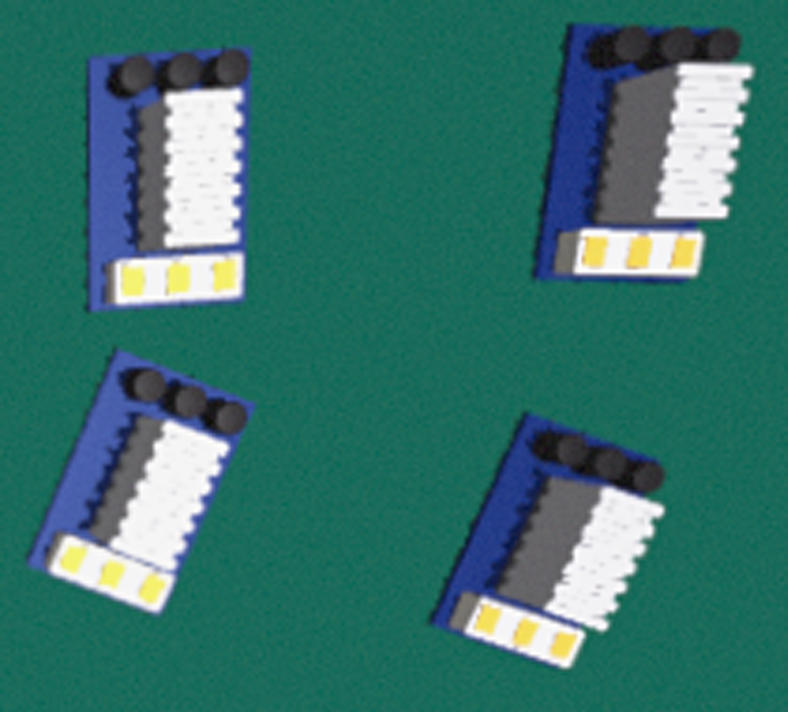

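View pics/w7base.png

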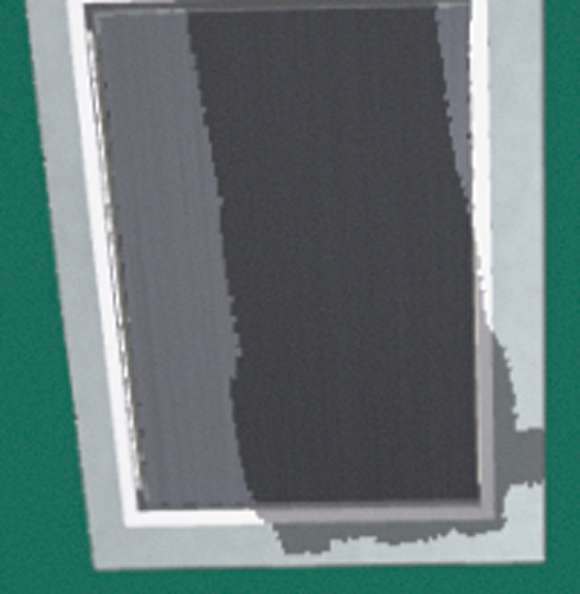

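```bash
cat >> h.py <<'E'
from scipy.optimize import least_squares
def T(p,pts):
    c,s=np.cos(p[2]),np.sin(p[2]); pts=np.asarray(pts,float)
    return np.c_[pts[:,:2]@np.array([[c,-s],[s,c]]).T+p[:2],pts[:,2]]
def fitp(c,pts,uv,x0):
    f=lambda p:(proj(c,T(p,pts))-uv).ravel()
    r=least_squares(f,x0); return r.x,np.abs(r.fun).max()
S=lambda a,b:(a*.023,b*.012,.044)
Pl=lambda a,b:(a*.042,b*.028,.004)
E
python3 - <<'E'
from h import *
w=dict(np.load("w7.npz")); t=cam("top")
k=lambda l:np.array(l)/3.75+[380,25]
sk=[S(-1,-1),S(-1,1),S(1,-1),S(1,1)]
B={}
B['A']=fitp(w,sk+[Pl(-1,-1),Pl(-1,1),Pl(1,-1),Pl(1,1)],k([(166,93),(243,90),(165,248),(240,243),(90,58),(250,47),(91,311),(243,300)]),[.48,.226,0])
B['B']=fitp(w,sk+[Pl(-1,-1),Pl(-1,1),Pl(1,-1)],k([(165,420),(228,440),(117,542),(172,570),(117,350),(254,404),(30,566)]),[.58,.239,0])
B['C']=fitp(w,sk+[Pl(-1,-1),Pl(1,-1)],k([(680,66),(752,68),(655,217),(727,219),(570,25),(537,278)]),[.44,.39,0])
B['D']=fitp(w,sk+[Pl(-1,-1),Pl(1,-1)],k([(600,488),(663,508),(548,605),(603,628),(527,413),(432,625)]),[.58,.39,0])
b=fitp(w,[(.135,-.11,.02),(.135,.11,.02),(.111,-.086,.035),(.111,.086,.035),(.105,-.08,.035)],np.array([(94,570),(545,561),(126,527),(492,520),(139,510)])/2.9+[145,0],[.53,0,.14])
B['base']=b
for n,v in B.items(): print(n,v)
for nm,cc in (("w",w),("t",t)):
    im=cv2.resize(cc["pixels"],None,fx=3,fy=3,interpolation=cv2.INTER_CUBIC)
    def pl(P,col): cv2.polylines(im,[np.round((proj(cc,P)+.5)*3).astype(int)],True,col,1)
    for n in 'ABCD': pl(box(.046,.024,.044,*B[n][0]),(0,0,255)); pl(box(.084,.056,.004,*B[n][0]),(0,255,255))
    p=b[0]; pl(box(.27,.22,.02,*p),(0,0,255)); pl(box(.222,.172,.035,*p),(0,255,0)); pl(box(.21,.16,.035,*p),(255,0,255)); pl(box(.21,.16,.02,*p),(255,0,0))
    if nm=="w": cv2.imwrite("pics/ov_w.png",cv2.resize(im[0:660,440:1760],None,fx=.6,fy=.6)); cv2.imwrite("pics/ov_w2.png",im[0:600,430:1030])
    else: cv2.imwrite("pics/ov_t.png",im[660:1080,330:1110])
E
```

```text
A (array([0.47534809, 0.23167501, 0.21538017]), np.float64(0.5445020228330861))
B (array([ 0.57938236,  0.24493453, -0.18985477]), np.float64(1.2465290941024136))
C (array([0.44115443, 0.39303596, 0.14851447]), np.float64(0.8398965707569204))
D (array([ 0.57743894,  0.40309948, -0.15036938]), np.float64(1.2725455995640402))
base (array([0.53385182, 0.00547268, 0.1617768 ]), np.float64(1.0878286948541813))
```

View pics/ov_w.png

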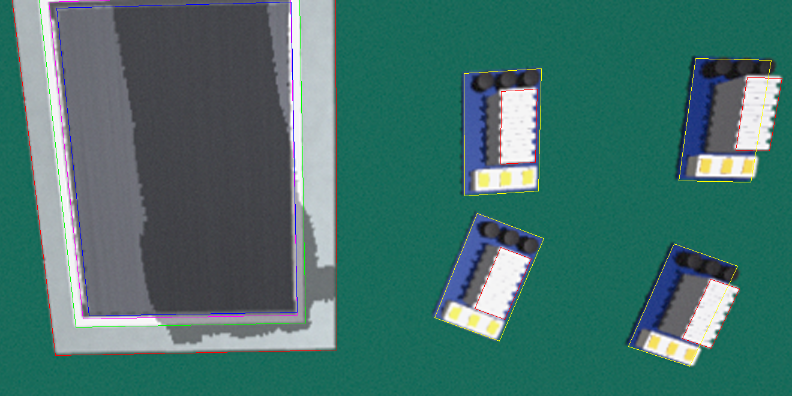

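View pics/ov_t.png

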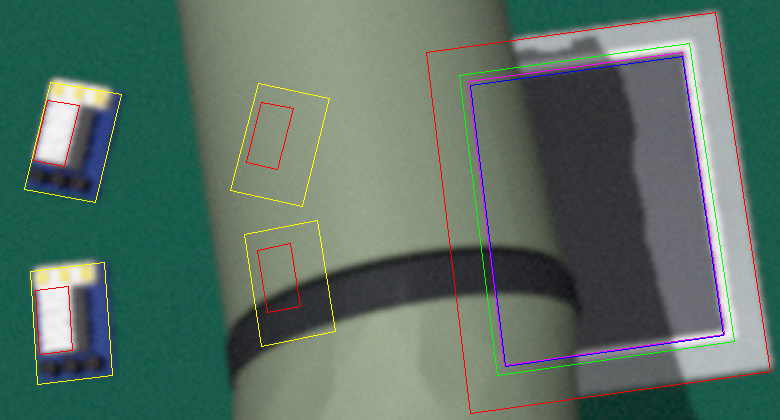

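Emit:
arm_command:
  plan: "-0.154 0.124 -0.24 0.07 0.05;-0.154 0.124 -0.24 0.07 0.05;-0.154 0.124 -0.24 0.07 0.05;-0.154 0.124 -0.24 0.07 0.05;-0.154 0.124 -0.24 0.07 0.05;-0.154 0.124 -0.24 0.07 0.05;-0.154 0.124 -0.24 0.07 0.05;-0.154 0.124 -0.24 0.07 0.05;-0.154 0.124 -0.24 0.07 0.05;-0.154 0.124 -0.24 0.07 0.05;-0.154 0.124 -0.28 0.07 0.05;-0.154 0.124 -0.31 0.07 0.05;-0.154 0.124 -0.31 0.07 0.05;-0.154 0.124 -0.31 0.07 0.05"

```text
clock: 14.77
tool_pos: [0.4763, 0.2324, 0.085]
eef_rot: [[-0.977, -0.213, -0.0], [-0.213, 0.977, -0.001], [0.001, -0.001, -1.0]]
contact_force: [0.5, 0.3, 1.0]
finger_gap: 0.58
```

```bash
python3 - <<'E'
from h import *
w=cam("wrist"); cv2.imwrite("pics/w8.png",w["pixels"]); st=arm.get_state(); print(st["tool_pos"])
s=cam("scene"); crop(s,230,140,450,300,"s8.png",3.2)
E
```

```text
[0.47691909 0.23296655 0.08613147]
```

View pics/w8.png

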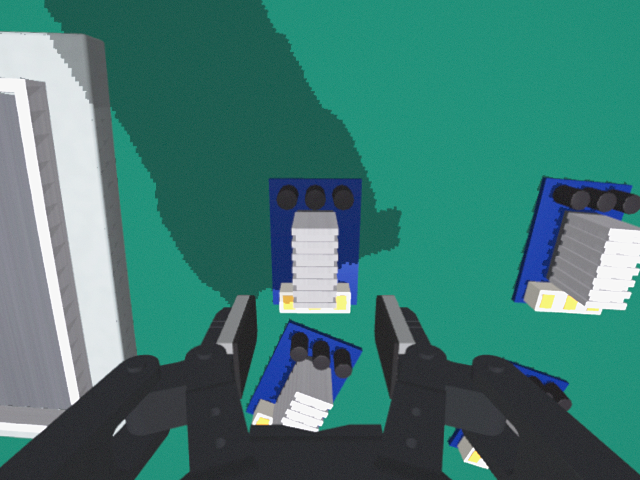

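View pics/s8.png

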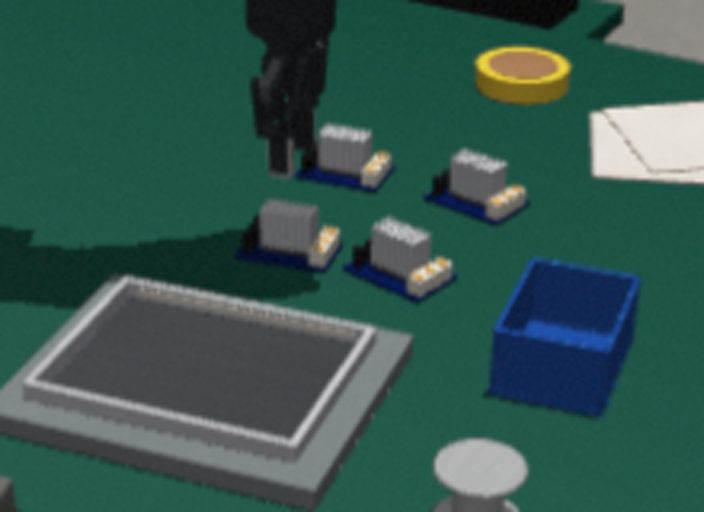

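Emit:
arm_command:
  plan: "-0.001 -0.001 -0.03 0 0.05;-0.001 -0.001 -0.055 0 0.05;-0.001 -0.001 -0.07 0 0.05;-0.001 -0.001 -0.07 0 0.05;-0.001 -0.001 -0.07 0 0.05;-0.001 -0.001 -0.07 0 0.0;-0.001 -0.001 -0.07 0 0.0;-0.001 -0.001 -0.07 0 0.0;-0.001 -0.001 -0.07 0 0.0;-0.001 -0.001 -0.07 0 0.0;-0.001 -0.001 -0.07 0 0.0;-0.001 -0.001 -0.065 0 0.0;-0.001 -0.001 -0.05 0 0.0;-0.001 -0.001 -0.03 0 0.0;-0.001 -0.001 0 0 0.0;-0.001 -0.001 0.03 0 0.0;-0.001 -0.001 0.03 0 0.0;-0.001 -0.001 0.03 0 0.0"
  grip_force: 60

```text
clock: 16.37
tool_pos: [0.4755, 0.2329, 0.1166]
eef_rot: [[-0.977, -0.214, 0.003], [-0.214, 0.977, 0.002], [-0.004, 0.001, -1.0]]
contact_force: [-0.7, 0.2, -1.5]
finger_gap: 0.271
```

```bash
python3 - <<'E'
from h import *
w=cam("wrist"); cv2.imwrite("pics/w9.png",w["pixels"]); st=arm.get_state(); print(st["tool_pos"],st["finger_gap"]*.0854,st["contact_force"],np.degrees(np.arctan2(st["eef_rot"][1][1],st["eef_rot"][0][1])))
s=cam("scene"); crop(s,230,140,450,300,"s9.png",3.2)
E
```

```text
[0.47478675 0.23251817 0.11526796] 0.022855941702595018 [-0.6092977  -0.12987365 -1.53465706] 102.38050451989983
```

View pics/w9.png

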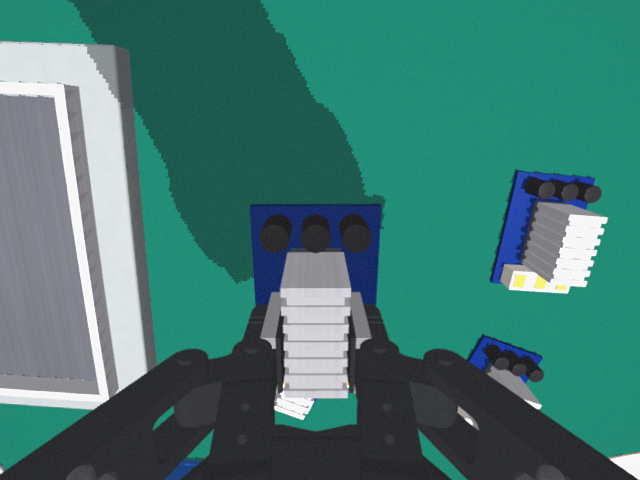

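Emit:
arm_command:
  plan: "0.001 -0.01 0.005 -0.01 0;0.003 -0.03 0.01 -0.03 0;0.005 -0.06 0.01 -0.061 0;0.007 -0.09 0.01 -0.061 0;0.009 -0.12 0.01 -0.061 0;0.011 -0.15 0.01 -0.061 0;0.013 -0.18 0.01 -0.061 0;0.015 -0.21 0.01 -0.061 0;0.016 -0.24 0.01 -0.061 0;0.016 -0.26 0.01 -0.061 0;0.016 -0.27 0.01 -0.061 0;0.016 -0.27 0 -0.061 0;0.016 -0.27 -0.02 -0.061 0;0.016 -0.27 -0.04 -0.061 0;0.016 -0.27 -0.058 -0.061 0;0.016 -0.27 -0.07 -0.061 0;0.016 -0.27 -0.076 -0.061 0;0.016 -0.27 -0.078 -0.061 0;0.016 -0.27 -0.078 -0.061 0;0.016 -0.27 -0.078 -0.061 0"

```text
clock: 18.13
tool_pos: [0.4904, -0.0368, 0.0363]
eef_rot: [[-0.988, -0.155, -0.0], [-0.155, 0.988, 0.0], [0.0, 0.0, -1.0]]
contact_force: [-0.2, -0.0, -1.1]
finger_gap: 0.271
```

```bash
python3 - <<'E'
from h import *
w=cam("wrist"); cv2.imwrite("pics/w10.png",w["pixels"]); st=arm.get_state(); print(st["tool_pos"],st["finger_gap"]*.0854,st["contact_force"],np.degrees(np.arctan2(st["eef_rot"][1][1],st["eef_rot"][0][1])))
E
```

```text
[ 0.49053076 -0.03687781  0.03639747] 0.023285929498700036 [-0.08987418  0.56908081 -0.96974837] 98.93189990517027
```

View pics/w10.png

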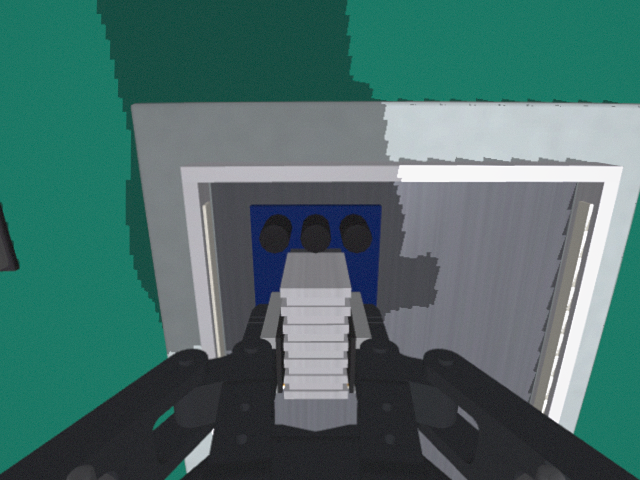

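Emit:
arm_command:
  plan: "0 0 -0.001 0 0;0 0 -0.001 0 0.03;0 0 -0.001 0 0.042;0 0 -0.001 0 0.042;0 0 -0.001 0 0.042;0 0 0.02 0 0.045;0 0 0.06 0 0.045;0 0 0.1 0 0.05;0.089 0.282 0.11 -0.346 0.05;0.089 0.282 0.11 -0.346 0.05;0.089 0.282 0.11 -0.346 0.05;0.089 0.282 0.11 -0.346 0.05;0.089 0.282 0.11 -0.346 0.05;0.089 0.282 0.11 -0.346 0.05;0.089 0.282 0.11 -0.346 0.05;0.089 0.282 0.11 -0.346 0.05;0.089 0.282 0.09 -0.346 0.05;0.089 0.282 0.06 -0.346 0.05;0.089 0.282 0.05 -0.346 0.05;0.089 0.282 0.05 -0.346 0.05"

```text
clock: 19.85
tool_pos: [0.5781, 0.2437, 0.084]
eef_rot: [[-0.982, 0.19, -0.004], [0.19, 0.982, -0.002], [0.003, -0.003, -1.0]]
contact_force: [-0.5, 0.1, 1.1]
finger_gap: 0.586
```

```bash
cat > look.py <<'E'
from h import *
import sys
n=sys.argv[1]
w=cam("wrist"); cv2.imwrite(f"pics/w{n}.png",w["pixels"]); st=arm.get_state(); print(np.round(st["tool_pos"],4),round(st["finger_gap"]*.0854,4),np.round(st["contact_force"],1),np.degrees(np.arctan2(st["eef_rot"][1][1],st["eef_rot"][0][1])))
s=cam("scene"); crop(s,230,140,450,300,f"s{n}.png",3.2)
E
python3 look.py 11
```

```text
[0.579  0.244  0.0859] 0.0501 [ 0.6 -0.6  0.5] 79.04982423974387
```

View pics/w11.png

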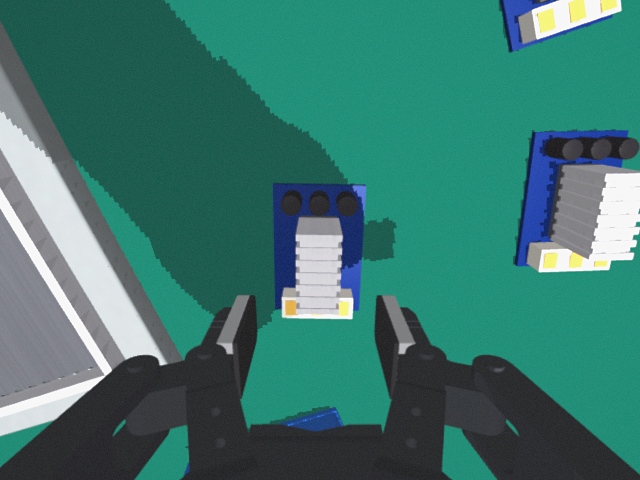

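View pics/s11.png

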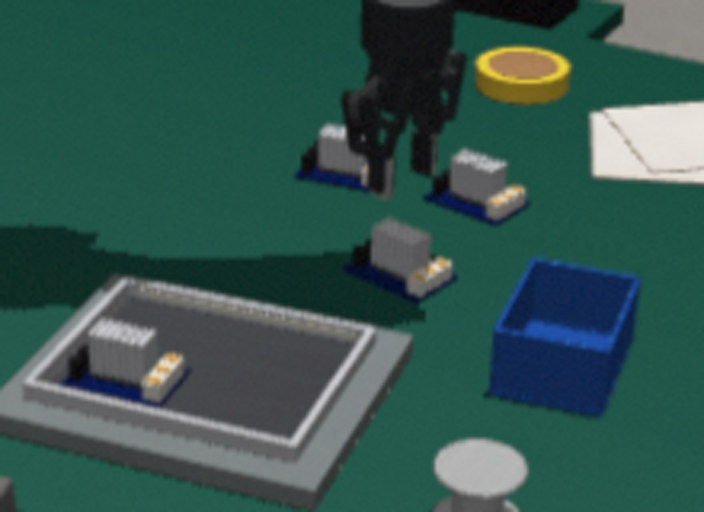

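Emit:
arm_command:
  plan: "0.001 0.001 -0.03 0 0.05;0.001 0.001 -0.055 0 0.05;0.001 0.001 -0.07 0 0.05;0.001 0.001 -0.07 0 0.05;0.001 0.001 -0.07 0 0.05;0.001 0.001 -0.07 0 0.0;0.001 0.001 -0.07 0 0.0;0.001 0.001 -0.07 0 0.0;0.001 0.001 -0.07 0 0.0;0.001 0.001 -0.07 0 0.0;0.001 0.001 -0.07 0 0.0;0.001 0.001 -0.065 0 0.0;0.001 0.001 -0.05 0 0.0;0.001 0.001 -0.03 0 0.0;0.001 0.001 0 0 0.0;0.001 0.001 0.03 0 0.0;0.001 0.001 0.03 0 0.0;0.001 0.001 0.03 0 0.0"

```text
clock: 21.45
tool_pos: [0.5815, 0.2459, 0.119]
eef_rot: [[-0.982, 0.19, 0.003], [0.19, 0.982, 0.002], [-0.003, 0.002, -1.0]]
contact_force: [-0.7, -0.0, -1.5]
finger_gap: 0.268
```

```bash
python3 look.py 12
```

```text
[0.5807 0.2456 0.1175] 0.0232 [-0.7  0.5 -2.9] 79.06226444235651
```

View pics/w12.png

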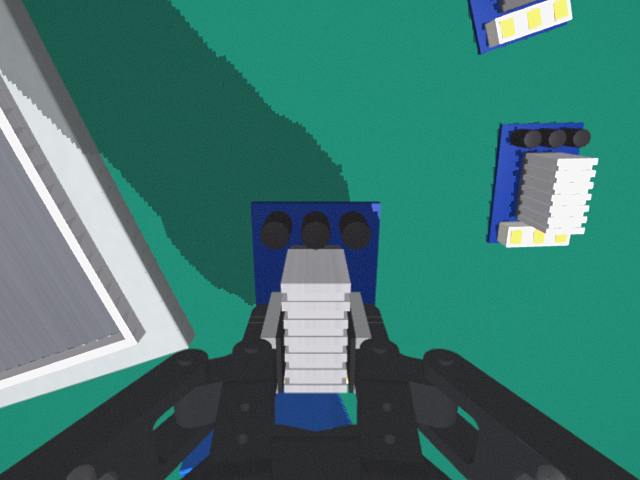

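Emit:
arm_command:
  plan: "0.001 -0.01 0.005 0.05 0;0.002 -0.03 0.01 0.12 0;0.003 -0.06 0.01 0.2 0;0.004 -0.09 0.01 0.28 0;0.005 -0.12 0.01 0.346 0;0.005 -0.15 0.01 0.346 0;0.005 -0.18 0.01 0.346 0;0.005 -0.21 0.01 0.346 0;0.005 -0.24 0.01 0.346 0;0.005 -0.26 0.01 0.346 0;0.005 -0.268 0.01 0.346 0;0.005 -0.268 0 0.346 0;0.005 -0.268 -0.02 0.346 0;0.005 -0.268 -0.04 0.346 0;0.005 -0.268 -0.058 0.346 0;0.005 -0.268 -0.07 0.346 0;0.005 -0.268 -0.077 0.346 0;0.005 -0.268 -0.079 0.346 0;0.005 -0.268 -0.079 0.346 0;0.005 -0.268 -0.079 0.346 0"

```text
clock: 23.22
tool_pos: [0.5856, -0.0215, 0.0374]
eef_rot: [[-0.988, -0.156, 0.0], [-0.156, 0.988, 0.0], [-0.0, 0.0, -1.0]]
contact_force: [-0.8, -0.6, -1.1]
finger_gap: 0.268
```

```bash
python3 look.py 13
```

```text
[ 0.5857 -0.0217  0.0374] 0.0228 [-0.3  0.7 -1.2] 98.93560017792683
```

View pics/w13.png

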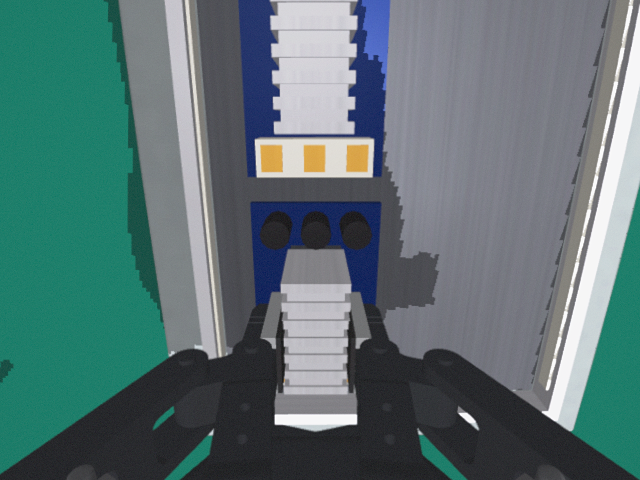

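View pics/s13.png

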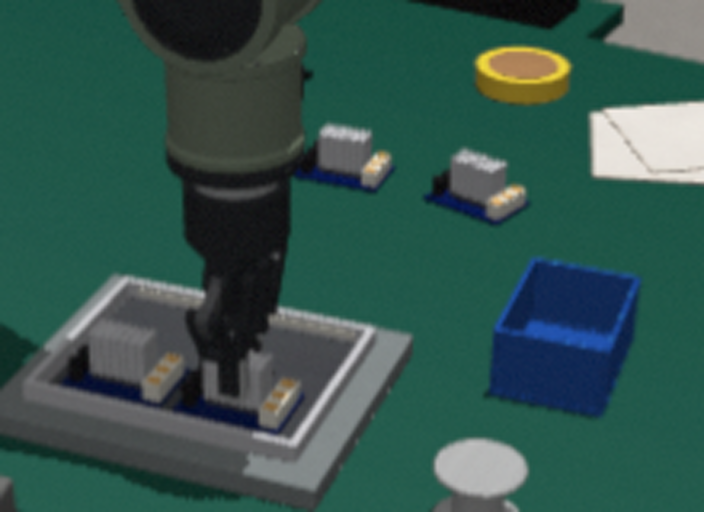

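Emit:
arm_command:
  plan: "0 0 -0.001 0 0;0 0 -0.001 0 0.03;0 0 -0.001 0 0.042;0 0 -0.001 0 0.042;0 0 -0.001 0 0.042;0 0 0.02 0 0.045;0 0 0.06 0 0.045;0 0 0.1 0 0.05;-0.008 0.425 0.1 -0.306 0.05;-0.008 0.425 0.1 -0.306 0.05;-0.008 0.425 0.1 -0.306 0.05;-0.008 0.425 0.1 -0.306 0.05;-0.008 0.425 0.1 -0.306 0.05;-0.008 0.425 0.1 -0.306 0.05;-0.008 0.425 0.1 -0.306 0.05;-0.008 0.425 0.1 -0.306 0.05;-0.008 0.425 0.1 -0.306 0.05;-0.008 0.425 0.1 -0.306 0.05;-0.008 0.425 0.1 -0.306 0.05;-0.008 0.425 0.1 -0.306 0.05"

```text
clock: 24.98
tool_pos: [0.5757, 0.4068, 0.1367]
eef_rot: [[-0.989, 0.145, -0.001], [0.145, 0.989, 0.001], [0.001, 0.001, -1.0]]
contact_force: [0.4, -0.6, -0.0]
finger_gap: 0.586
```

Emit:
arm_command:
  plan: "0 0 -0.03 0 0.05;0 0 -0.051 0 0.05;0 0 -0.051 0 0.05;0 0 -0.051 0 0.05"

```text
clock: 25.32
tool_pos: [0.5774, 0.4014, 0.086]
eef_rot: [[-0.989, 0.151, -0.001], [0.151, 0.989, -0.001], [0.001, -0.002, -1.0]]
contact_force: [0.8, -0.4, 0.8]
finger_gap: 0.584
```

```bash
python3 look.py 14
```

```text
[0.5781 0.402  0.0873] 0.0498 [0.9 0.1 0.5] 81.31321528856157
```

View pics/w14.png

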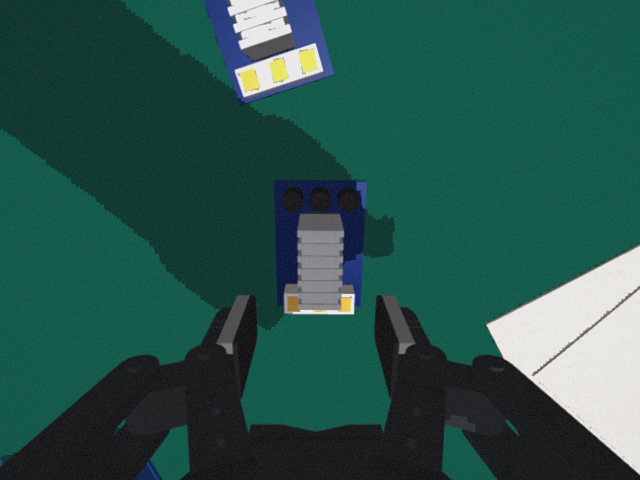

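View pics/s14.png

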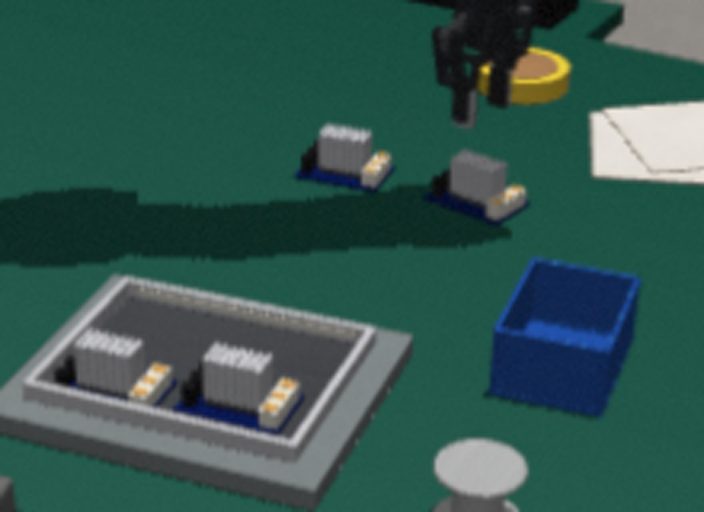

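Board A in the tray has shifted about a centimetre since the last picture (knocked). I'll check it after this board.

Emit:
arm_command:
  plan: "0.001 0.002 -0.03 0 0.05;0.001 0.002 -0.055 0 0.05;0.001 0.002 -0.071 0 0.05;0.001 0.002 -0.071 0 0.05;0.001 0.002 -0.071 0 0.05;0.001 0.002 -0.071 0 0.0;0.001 0.002 -0.071 0 0.0;0.001 0.002 -0.071 0 0.0;0.001 0.002 -0.071 0 0.0;0.001 0.002 -0.071 0 0.0;0.001 0.002 -0.071 0 0.0;0.001 0.002 -0.065 0 0.0;0.001 0.002 -0.05 0 0.0;0.001 0.002 -0.03 0 0.0;0.001 0.002 0 0 0.0;0.001 0.002 0.029 0 0.0;0.001 0.002 0.029 0 0.0;0.001 0.002 0.029 0 0.0"

```text
clock: 26.92
tool_pos: [0.5795, 0.4051, 0.1189]
eef_rot: [[-0.989, 0.15, 0.003], [0.15, 0.989, 0.003], [-0.003, 0.003, -1.0]]
contact_force: [0.4, -0.1, -1.9]
finger_gap: 0.273
```

```bash
python3 look.py 15
```

```text
[0.5788 0.4046 0.1171] 0.0232 [-0.1 -0.1 -2.2] 81.35795137798705
```

View pics/w15.png

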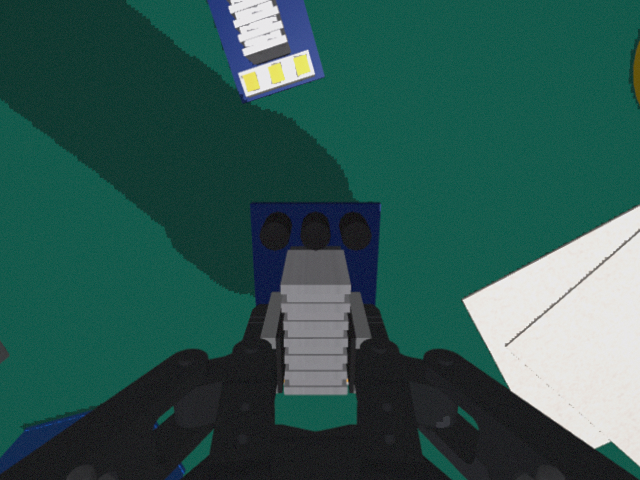

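View pics/s15.png

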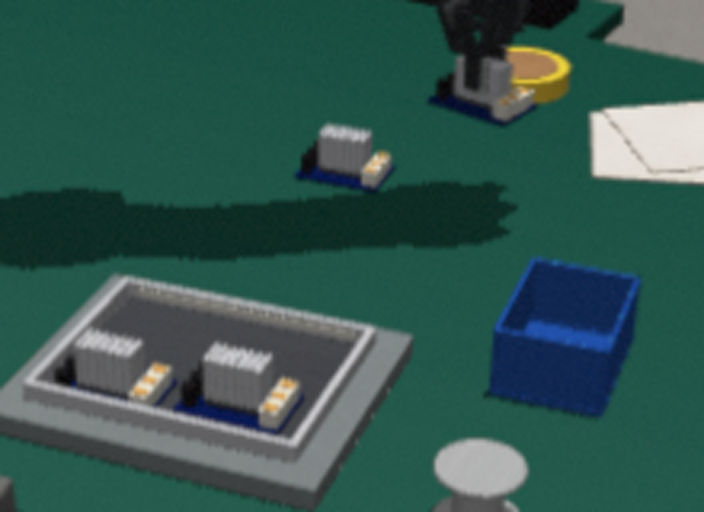

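Emit:
arm_command:
  plan: "0 -0.01 0.005 0.05 0;0 -0.03 0.01 0.12 0;0 -0.06 0.01 0.2 0;0 -0.095 0.01 0.28 0;0 -0.13 0.01 0.306 0;-0.002 -0.165 0.01 0.306 0;-0.004 -0.2 0.01 0.306 0;-0.004 -0.235 0.01 0.306 0;-0.004 -0.27 0.01 0.306 0;-0.004 -0.3 0.01 0.306 0;-0.004 -0.325 0.01 0.306 0;-0.004 -0.345 0.01 0.306 0;-0.004 -0.356 0.01 0.306 0;-0.004 -0.356 0.01 0.306 0;-0.004 -0.356 0 0.306 0;-0.004 -0.356 -0.02 0.306 0;-0.004 -0.356 -0.04 0.306 0;-0.004 -0.356 -0.055 0.306 0;-0.004 -0.356 -0.065 0.306 0;-0.004 -0.356 -0.065 0.306 0"

```text
clock: 28.68
tool_pos: [0.5732, 0.0499, 0.0479]
eef_rot: [[-0.988, -0.156, -0.003], [-0.156, 0.988, 0.0], [0.003, 0.001, -1.0]]
contact_force: [-0.7, -0.9, -1.0]
finger_gap: 0.269
```

```bash
python3 look.py 16
```

```text
[0.5739 0.0496 0.0494] 0.0232 [-0.   0.1 -0. ] 98.96945584599155
```

View pics/w16.png

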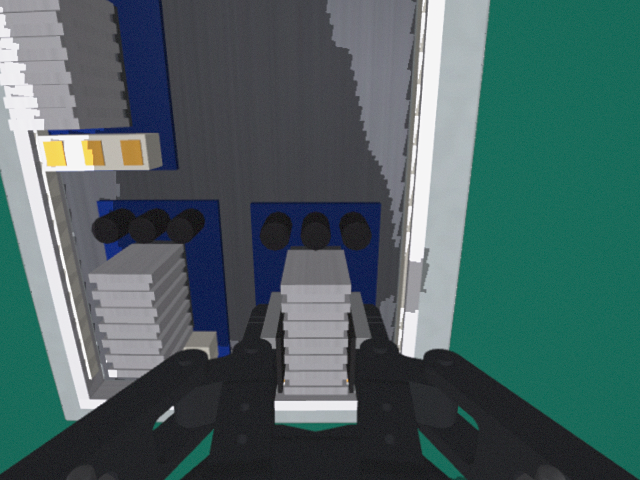

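View pics/s16.png

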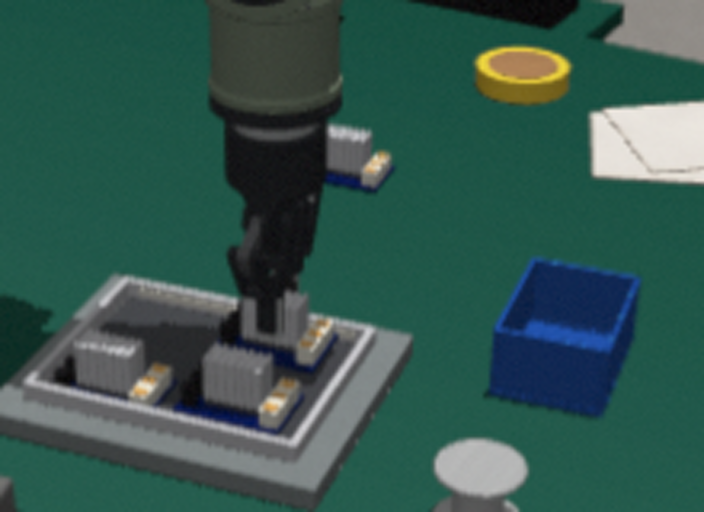

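Emit:
arm_command:
  plan: "0.001 -0.001 -0.008 0 0;0.001 -0.001 -0.012 0 0;0.001 -0.001 -0.013 0 0;0.001 -0.001 -0.013 0 0;0.001 -0.001 -0.013 0 0.03;0.001 -0.001 -0.013 0 0.042;0.001 -0.001 -0.013 0 0.042;0.001 -0.001 -0.013 0 0.042;0.001 -0.001 0.01 0 0.045;0.001 -0.001 0.05 0 0.045;0.001 -0.001 0.09 0 0.05;-0.133 0.343 0.09 -0.005 0.05;-0.133 0.343 0.09 -0.005 0.05;-0.133 0.343 0.09 -0.005 0.05;-0.133 0.343 0.09 -0.005 0.05;-0.133 0.343 0.09 -0.005 0.05;-0.133 0.343 0.09 -0.005 0.05;-0.133 0.343 0.09 -0.005 0.05;-0.133 0.343 0.09 -0.005 0.05;-0.133 0.343 0.09 -0.005 0.05"

```text
clock: 30.45
tool_pos: [0.4399, 0.3942, 0.1406]
eef_rot: [[-0.989, -0.151, -0.0], [-0.151, 0.989, 0.001], [-0.0, 0.001, -1.0]]
contact_force: [1.2, 1.1, 0.3]
finger_gap: 0.583
```

Emit:
arm_command:
  plan: "0 0 -0.03 0 0.05;0 0 -0.053 0 0.05;0 0 -0.053 0 0.05;0 0 -0.053 0 0.05"

```text
clock: 30.78
tool_pos: [0.4412, 0.3909, 0.0871]
eef_rot: [[-0.989, -0.149, -0.001], [-0.149, 0.989, -0.002], [0.001, -0.001, -1.0]]
contact_force: [0.5, 0.5, 0.1]
finger_gap: 0.581
```

```bash
python3 look.py 17
```

```text
[0.4419 0.3912 0.0882] 0.0498 [ 0.  -0.1  1. ] 98.56715367110782
```

View pics/w17.png

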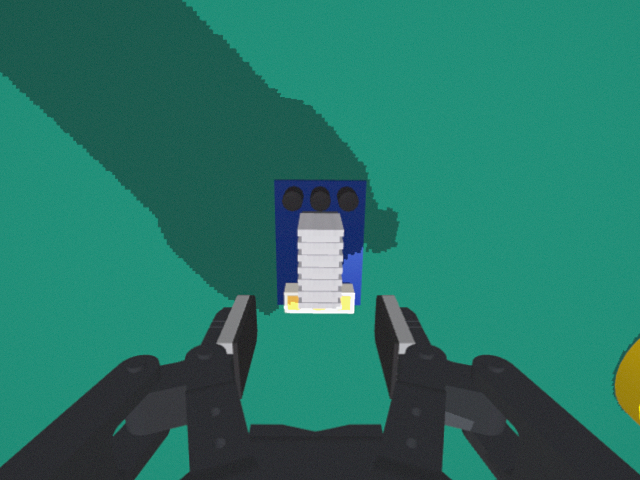

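View pics/s17.png

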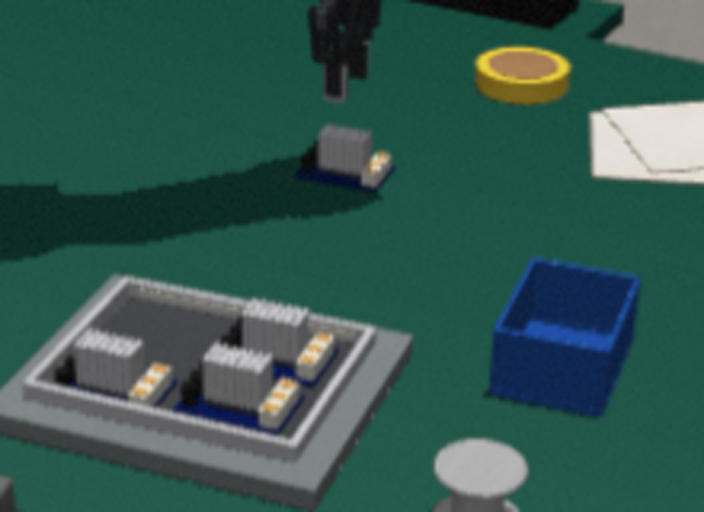

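Aligned over the last board (sink at (320,265)). Pick it.

Emit:
arm_command:
  plan: "0 0.002 -0.03 0 0.05;0 0.002 -0.055 0 0.05;0 0.002 -0.072 0 0.05;0 0.002 -0.072 0 0.05;0 0.002 -0.072 0 0.05;0 0.002 -0.072 0 0.0;0 0.002 -0.072 0 0.0;0 0.002 -0.072 0 0.0;0 0.002 -0.072 0 0.0;0 0.002 -0.072 0 0.0;0 0.002 -0.072 0 0.0;0 0.002 -0.065 0 0.0;0 0.002 -0.05 0 0.0;0 0.002 -0.03 0 0.0;0 0.002 0 0 0.0;0 0.002 0.028 0 0.0;0 0.002 0.028 0 0.0;0 0.002 0.028 0 0.0"

```text
clock: 32.38
tool_pos: [0.4423, 0.3941, 0.1178]
eef_rot: [[-0.989, -0.149, 0.003], [-0.149, 0.989, 0.003], [-0.003, 0.002, -1.0]]
contact_force: [0.8, 0.7, -1.4]
finger_gap: 0.268
```

```bash
python3 look.py 18
```

```text
[0.4417 0.3935 0.1164] 0.0233 [-0.2  0.6 -2.8] 98.60267828897247
```

View pics/w18.png

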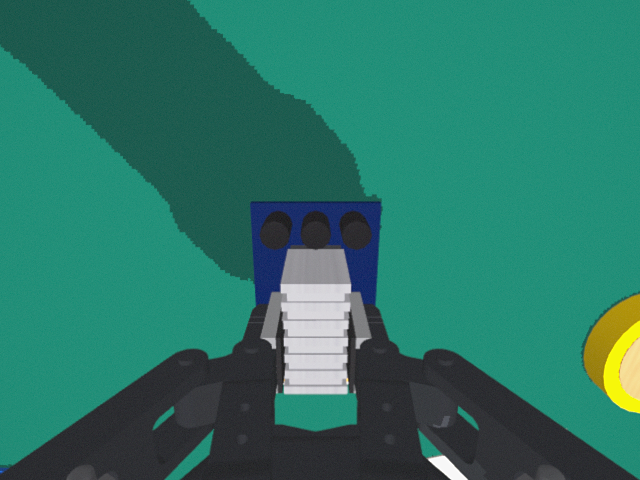

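Emit:
arm_command:
  plan: "0.001 -0.01 0.005 0.005 0;0.003 -0.03 0.01 0.005 0;0.006 -0.06 0.01 0.005 0;0.01 -0.095 0.01 0.005 0;0.014 -0.13 0.01 0.005 0;0.018 -0.165 0.01 0.005 0;0.022 -0.2 0.01 0.005 0;0.026 -0.235 0.01 0.005 0;0.03 -0.27 0.01 0.005 0;0.033 -0.3 0.01 0.005 0;0.036 -0.325 0.01 0.005 0;0.038 -0.345 0.01 0.005 0;0.038 -0.36 0.01 0.005 0;0.038 -0.36 0.01 0.005 0;0.038 -0.36 0 0.005 0;0.038 -0.36 -0.02 0.005 0;0.038 -0.36 -0.04 0.005 0;0.038 -0.36 -0.055 0.005 0;0.038 -0.36 -0.065 0.005 0;0.038 -0.36 -0.065 0.005 0"

```text
clock: 34.15
tool_pos: [0.4781, 0.034, 0.0483]
eef_rot: [[-0.988, -0.156, -0.003], [-0.156, 0.988, -0.0], [0.003, 0.0, -1.0]]
contact_force: [-1.1, 0.5, -2.3]
finger_gap: 0.267
```

```bash
python3 look.py 19
```

```text
[0.4787 0.0339 0.0495] 0.0232 [-0.1 -0.6 -1.4] 98.94601859457336
```

View pics/w19.png

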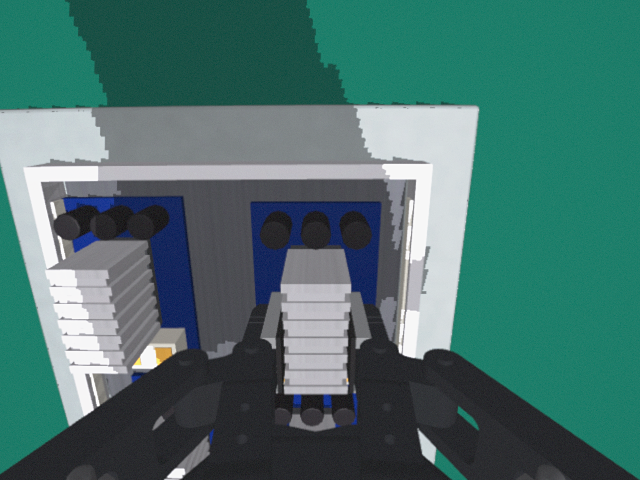

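View pics/s19.png

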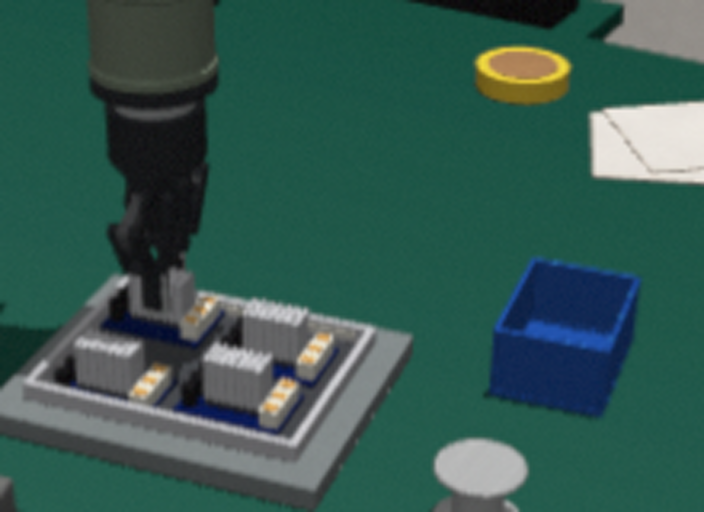

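Emit:
arm_command:
  plan: "0.001 0 -0.008 0 0;0.001 0 -0.012 0 0;0.001 0 -0.013 0 0;0.001 0 -0.013 0 0;0.001 0 -0.013 0 0.03;0.001 0 -0.013 0 0.042;0.001 0 -0.013 0 0.042;0.001 0 -0.013 0 0.042;0.001 0 0.01 0 0.045;0.001 0 0.05 0 0.045;0.001 0 0.09 0 0.03;0.03 -0.01 0.13 0 0;0.06 -0.02 0.16 0 0;0.09 -0.03 0.19 0 0;0.11 -0.04 0.22 0 0;0.14 -0.05 0.25 0 0;0.16 -0.05 0.27 0 0;0.16 -0.05 0.27 0 0;0.16 -0.05 0.27 0 0;0.16 -0.05 0.27 0 0"

```text
clock: 35.92
tool_pos: [0.6388, -0.0164, 0.3196]
eef_rot: [[-0.988, -0.155, -0.001], [-0.155, 0.988, 0.0], [0.001, 0.0, -1.0]]
contact_force: [-0.3, 0.2, -0.5]
finger_gap: -0.001
```

```bash
python3 look.py 20; python3 - <<'E'
from h import *
w=cam("wrist"); np.savez("w20.npz",**w); st=arm.get_state(); 
E
```

```text
[ 0.6385 -0.0164  0.3194] -0.0001 [ 0.3 -0.  -0.3] 98.90637265102718
```

View pics/w20.png

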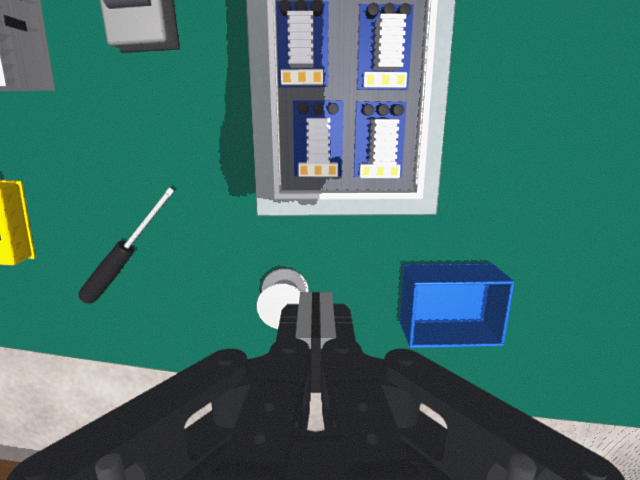

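View pics/s20.png

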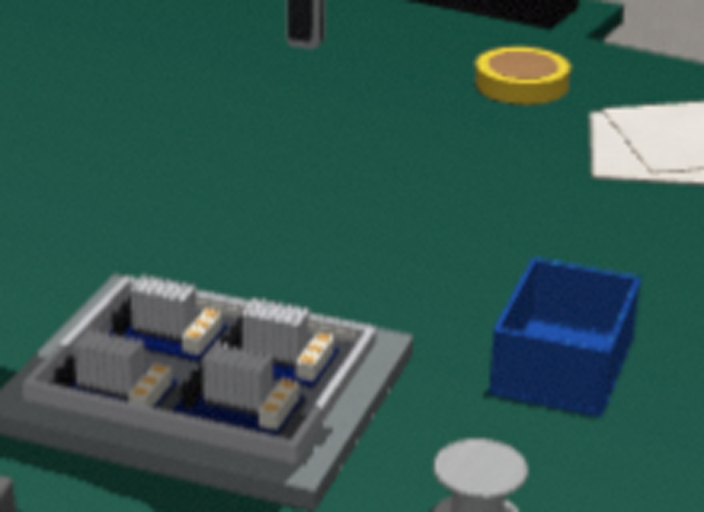

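```bash
python3 - <<'E'
from h import *
w=dict(np.load("w20.npz")); crop(w,235,0,465,225,"w20c.png",3.4)
E
```

```text
(no output)
```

View pics/w20c.png

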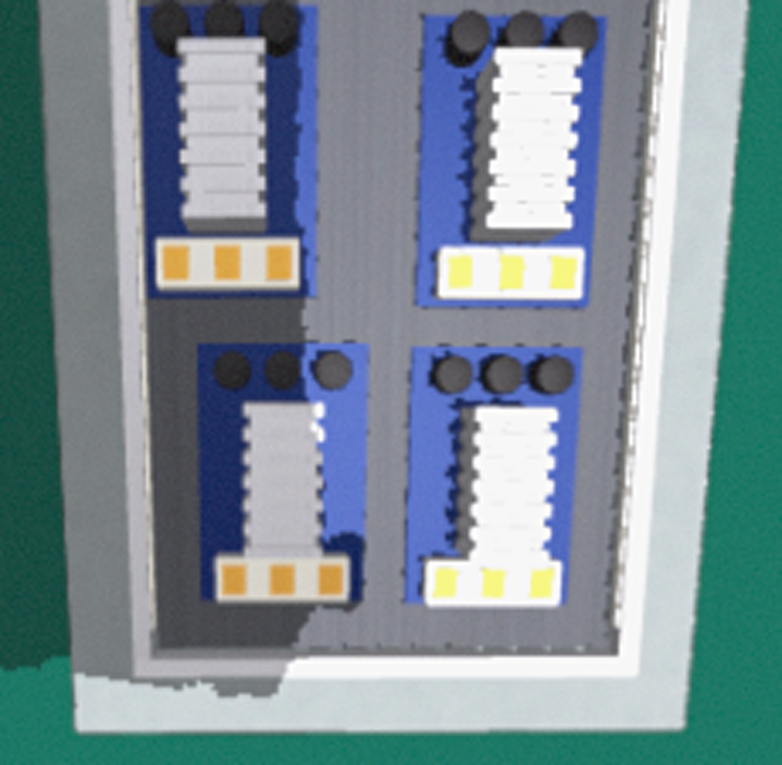

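```bash
python3 - <<'E'
from h import *
w=dict(np.load("w20.npz"))
k=lambda l:np.array(l)/3.4+[235,0]
sk=[S(-1,-1),S(-1,1),S(1,-1),S(1,1)]; pc=[Pl(-1,-1),Pl(-1,1),Pl(1,-1),Pl(1,1)]
D={'A':[(180,40),(265,40),(183,220),(265,220),(140,5),(318,6),(148,298),(315,297)],
'C':[(495,50),(582,50),(488,228),(572,228),(424,15),(606,16),(416,306),(588,306)],
'B':[(243,403),(323,403),(245,555),(322,555),(198,343),(369,345),(202,601),(362,602)],
'D':[(476,408),(556,408),(472,558),(549,558),(412,347),(582,348),(404,603),(566,604)]}
bp=fitp(w,[(.135,-.11,.02),(.135,.11,.02),(.111,-.086,.035),(.111,.086,.035),(.105,-.08,.02),(.105,.08,.02)],np.array([(77,730),(685,729),(134,676),(637,675),(153,655),(618,655)])/3.4+[235,0],[.53,0,.14]); print("base",bp)
b=bp[0]
for n,uv in D.items():
    p,e=fitp(w,[(x,y,z+.02) for x,y,z in sk+pc],k(uv),[.53,0,.15])
    d=p[:2]-b[:2]; c,s=np.cos(b[2]),np.sin(b[2]); print(n,np.round(p,4),round(e,2),"local",np.round([c*d[0]+s*d[1],-s*d[0]+c*d[1]],4),round(p[2]-b[2],3))
    ok,rv,tv=cv2.solvePnP(np.array(sk+pc),k(uv),np.array(w["intrinsics"]),np.array(w["D"],float)); R=np.array(w["orientation"])@np.diag([1,-1,-1])@cv2.Rodrigues(rv)[0]; print("   tilt",np.degrees(np.arccos(R[2,2])), (np.array(w["orientation"])@np.diag([1,-1,-1])@tv.ravel()+w["eye"]).round(4))
E
```

```text
base (array([0.53388735, 0.00614376, 0.15699831]), np.float64(2.0228108568305743))
A [ 0.4904 -0.054   0.1549] 1.42 local [-0.0524 -0.0526] -0.002
   tilt 1.3121059764309329 [ 0.4893 -0.0538  0.0162]
C [0.479  0.0331 0.1581] 0.31 local [-0.05    0.0352] 0.001
   tilt 0.36042204809128403 [0.4788 0.0331 0.0193]
B [ 0.5837 -0.0222  0.1524] 0.99 local [ 0.0448 -0.0358] -0.005
   tilt 1.3261866235451487 [ 0.5844 -0.0219  0.0159]
D [0.5738 0.047  0.1592] 1.08 local [0.0458 0.0342] 0.002
   tilt 0.9852809058615152 [0.5743 0.0479 0.0151]
```

Emit:
arm_command:
  plan: "-0.169 -0.434 -0.07 -0.009 0.06;-0.169 -0.434 -0.07 -0.009 0.06;-0.169 -0.434 -0.07 -0.009 0.06;-0.169 -0.434 -0.07 -0.009 0.06;-0.169 -0.434 -0.07 -0.009 0.06;-0.169 -0.434 -0.07 -0.009 0.06;-0.169 -0.434 -0.07 -0.009 0.06;-0.169 -0.434 -0.07 -0.009 0.06;-0.169 -0.434 -0.07 -0.009 0.06;-0.169 -0.434 -0.07 -0.009 0.06;-0.169 -0.434 -0.07 -0.009 0.06;-0.169 -0.434 -0.07 -0.009 0.06;-0.169 -0.434 -0.07 -0.009 0.06;-0.169 -0.434 -0.07 -0.009 0.06;-0.169 -0.434 -0.07 -0.009 0.06;-0.169 -0.434 -0.07 -0.009 0.06"

```text
clock: 37.4
tool_pos: [0.4714, -0.4491, 0.2507]
eef_rot: [[-0.989, -0.148, 0.0], [-0.148, 0.989, 0.0], [-0.0, 0.0, -1.0]]
contact_force: [-0.4, -0.1, -0.2]
finger_gap: 0.702
```

```bash
python3 look.py 21; python3 - <<'E'
from h import *
s=cam("scene"); crop(s,0,150,400,430,"s21b.png",1.9)
E
```

```text
[ 0.4714 -0.4493  0.2507] 0.0599 [ 0.7  0.2 -0.6] 98.48143791915467
```

View pics/w21.png

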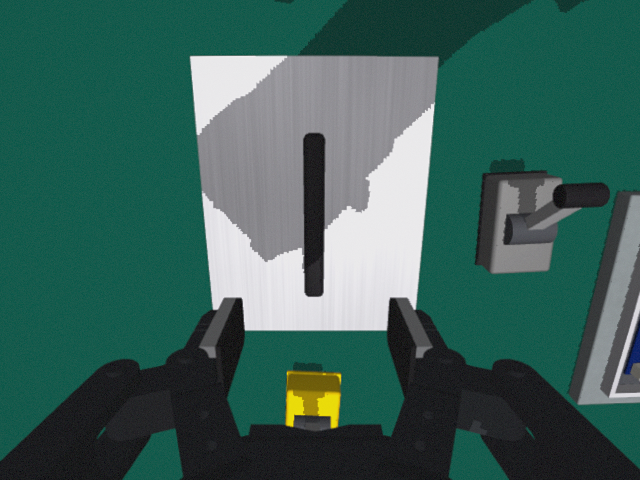

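View pics/s21b.png

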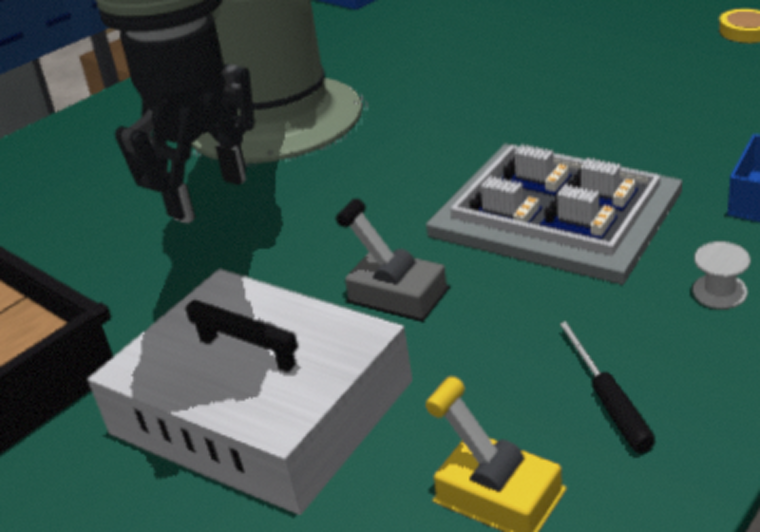

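```bash
python3 - <<'E'
from h import *
w=cam("wrist"); a=unproj(w,[(314,134),(314,295)],.119); d=a[1]-a[0]; print(a.mean(0),np.linalg.norm(d),np.arctan2(d[1],d[0]))
E
```

```text
[ 0.46686186 -0.45190028  0.119     ] 0.12590181084647944 0.14649843304660903
```

Emit:
arm_command:
  plan: "-0.003 -0.002 -0.03 0 0.06;-0.003 -0.002 -0.065 0 0.06;-0.003 -0.002 -0.1 0 0.06;-0.003 -0.002 -0.13 0 0.06;-0.003 -0.002 -0.147 0 0.06;-0.003 -0.002 -0.155 0 0.06;-0.003 -0.002 -0.156 0 0.06;-0.003 -0.002 -0.156 0 0.06;-0.003 -0.002 -0.156 0 0.06;-0.003 -0.002 -0.156 0 0;-0.003 -0.002 -0.156 0 0;-0.003 -0.002 -0.156 0 0;-0.003 -0.002 -0.156 0 0;-0.003 -0.002 -0.156 0 0;-0.003 -0.002 -0.156 0 0;-0.003 -0.002 -0.156 0 0;-0.003 -0.002 -0.156 0 0"
  grip_force: 100

```text
clock: 39.02
tool_pos: [0.4678, -0.4526, 0.0953]
eef_rot: [[-0.989, -0.146, 0.001], [-0.146, 0.989, -0.0], [-0.001, -0.0, -1.0]]
contact_force: [-2.1, 2.5, 10.2]
finger_gap: 0.166
```

Emit:
arm_command:
  plan: "0 0 0.005 0 0;0 0 0.015 0 0;0 0 0.03 0 0;0 0 0.05 0 0;0 0 0.075 0 0;0 0 0.1 0 0;0 0 0.125 0 0;0 0 0.145 0 0;0 0 0.16 0 0;0 0 0.17 0 0;0 0 0.17 0 0;0 0 0.17 0 0"

```text
clock: 40.02
tool_pos: [0.4674, -0.4524, 0.2643]
eef_rot: [[-0.989, -0.146, -0.0], [-0.146, 0.989, 0.0], [0.0, 0.0, -1.0]]
contact_force: [-0.9, -0.2, -5.4]
finger_gap: 0.162
```

```bash
python3 look.py 22; python3 - <<'E'
from h import *
s=cam("scene"); crop(s,0,100,400,400,"s22b.png",1.9)
E
```

```text
[ 0.4672 -0.4522  0.2636] 0.0139 [-0.3  0.2 -5.9] 98.3753467901844
```

View pics/w22.png

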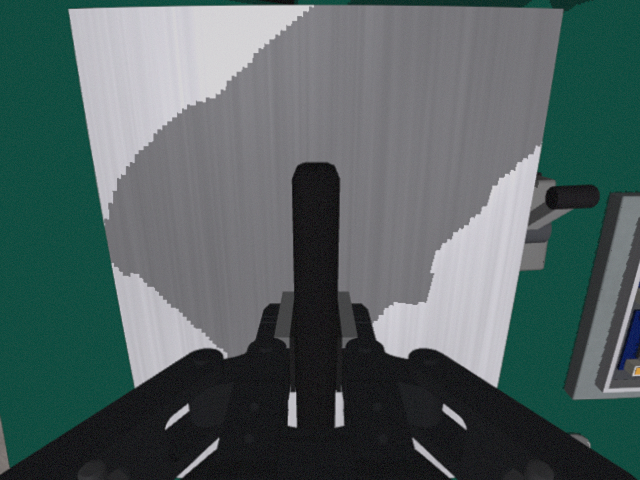

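View pics/s22b.png

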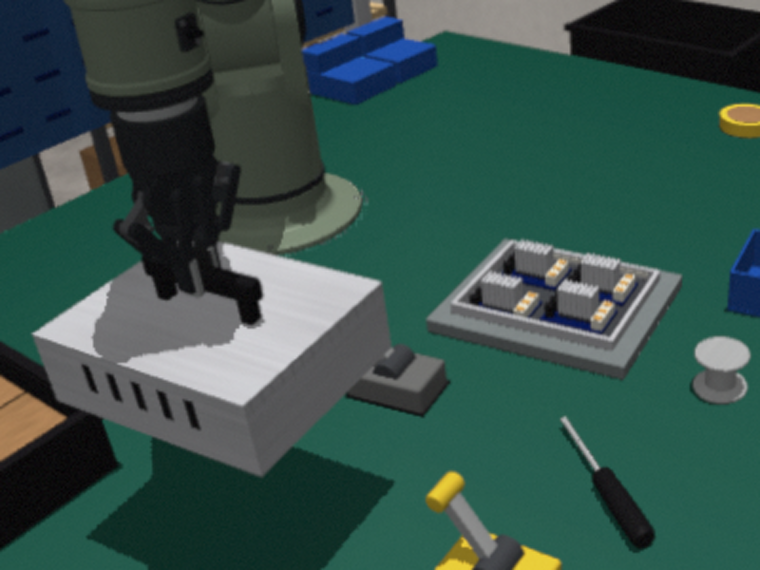

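```bash
python3 - <<'E'
from h import *
w=cam("wrist"); a=unproj(w,[(69,9),(563,10)],.244); d=a[1]-a[0]; y=np.arctan2(-d[0],d[1]); print(a,np.linalg.norm(d),y, a.mean(0)+.122*np.array([np.cos(y),np.sin(y),0]),arm.get_state()["tool_pos"])
E
```

```text
[[ 0.36240804 -0.5645378   0.244     ]
 [ 0.33474047 -0.37512917  0.244     ]] 0.19141870810031125 0.14504761084271958 [ 0.46929314 -0.45219966  0.244     ] [ 0.46721398 -0.45224542  0.26330528]
```

Emit:
arm_command:
  plan: "0.001 0.006 0 0 0;0.003 0.02 0 0 0;0.006 0.045 0 0 0;0.01 0.075 0 0 0;0.015 0.105 0 0.01 0;0.019 0.135 0 0.01 0;0.023 0.165 0 0.01 0;0.028 0.195 0 0.01 0;0.032 0.225 0 0.01 0;0.036 0.255 0 0.01 0;0.04 0.285 0 0.01 0;0.045 0.315 0 0.01 0;0.049 0.345 0 0.01 0;0.053 0.375 0 0.01 0;0.058 0.405 0 0.01 0;0.062 0.43 0 0.01 0;0.064 0.448 0 0.01 0;0.065 0.456 0 0.01 0;0.065 0.458 0 0.01 0;0.065 0.458 0 0.01 0"

```text
clock: 41.88
tool_pos: [0.5321, 0.0057, 0.2644]
eef_rot: [[-0.988, -0.156, -0.0], [-0.156, 0.988, -0.0], [0.0, -0.0, -1.0]]
contact_force: [-0.0, -0.5, -5.4]
finger_gap: 0.161
```

```bash
python3 look.py 23; python3 - <<'E'
from h import *
w=cam("wrist"); np.savez("w23.npz",**w); s=cam("scene"); crop(s,170,100,400,330,"s23b.png",2.6)
E
```

```text
[0.5322 0.0048 0.2644] 0.0146 [ 0.1 -1.1 -4.6] 98.92430147854583
```

View pics/w23.png

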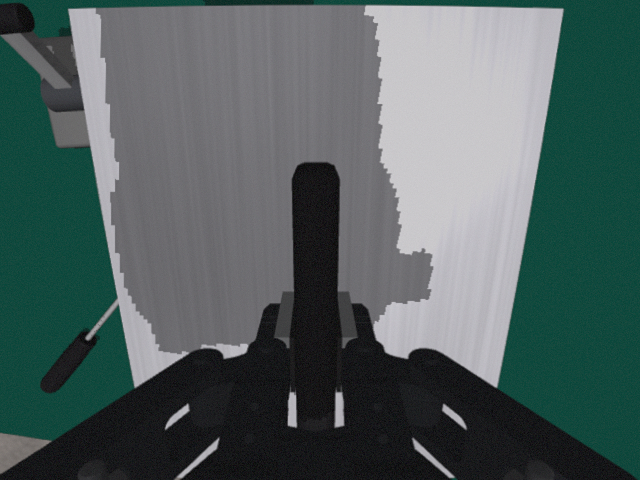

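View pics/s23b.png

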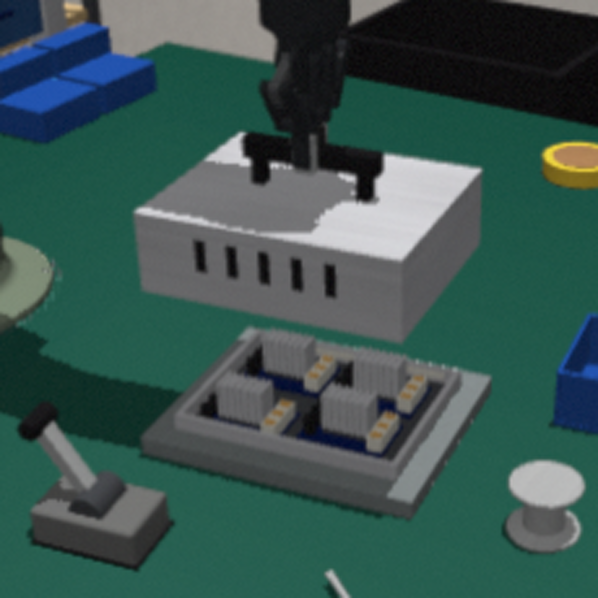

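Emit:
arm_command:
  plan: "0.001 0.001 -0.01 0 0;0.001 0.001 -0.03 0 0;0.001 0.001 -0.055 0 0;0.001 0.001 -0.08 0 0;0.001 0.001 -0.1 0 0;0.001 0.001 -0.11 0 0;0.001 0.001 -0.114 0 0;0.001 0.001 -0.12 0 0;0.001 0.001 -0.125 0 0;0.001 0.001 -0.13 0 0;0.001 0.001 -0.135 0 0;0.001 0.001 -0.14 0 0;0.001 0.001 -0.144 0 0;0.001 0.001 -0.147 0 0;0.001 0.001 -0.149 0 0;0.001 0.001 -0.149 0 0;0.001 0.001 -0.149 0 0"

```text
clock: 43.5
tool_pos: [0.5336, 0.0064, 0.1155]
eef_rot: [[-0.988, -0.155, 0.0], [-0.155, 0.988, -0.0], [-0.0, -0.0, -1.0]]
contact_force: [0.3, -0.4, -6.2]
finger_gap: 0.162
```

```bash
python3 look.py 24; python3 - <<'E'
from h import *
s=cam("scene"); crop(s,170,130,400,330,"s24b.png",3)
E
```

```text
[0.5336 0.0065 0.1155] 0.0145 [-0.6  0.7 -4.1] 98.94699946600869
```

View pics/s24b.png

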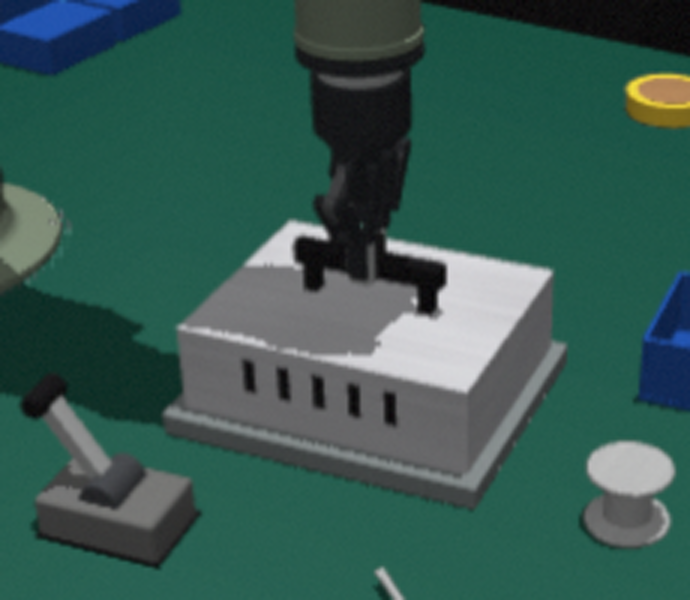

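Emit:
arm_command:
  plan: "0 0 -0.001 0 0;0 0 -0.002 0 0;0 0 -0.002 0 0;0 0 -0.002 0 0.03;0 0 -0.002 0 0.06;0 0 -0.002 0 0.06;0 0 -0.002 0 0.06;0 0 -0.002 0 0.06;0 0 0.02 0 0.06;0 0 0.06 0 0.06;0 0 0.1 0 0.06;0.03 0 0.14 0 0;0.06 0 0.17 0 0;0.09 0 0.19 0 0;0.1 0 0.19 0 0;0.1 0 0.19 0 0;0.1 0 0.19 0 0"

```text
clock: 45.07
tool_pos: [0.6335, 0.0065, 0.3048]
eef_rot: [[-0.988, -0.156, -0.001], [-0.156, 0.988, -0.0], [0.001, 0.0, -1.0]]
contact_force: [-0.7, 0.5, -0.5]
finger_gap: -0.003
```

```bash
python3 look.py 25; python3 - <<'E'
from h import *
s=cam("scene"); crop(s,170,130,400,330,"s25b.png",3)
E
```

```text
[0.6329 0.0064 0.3046] -0.0001 [0.  1.  0.5] 98.95119077178114
```

View pics/w25.png

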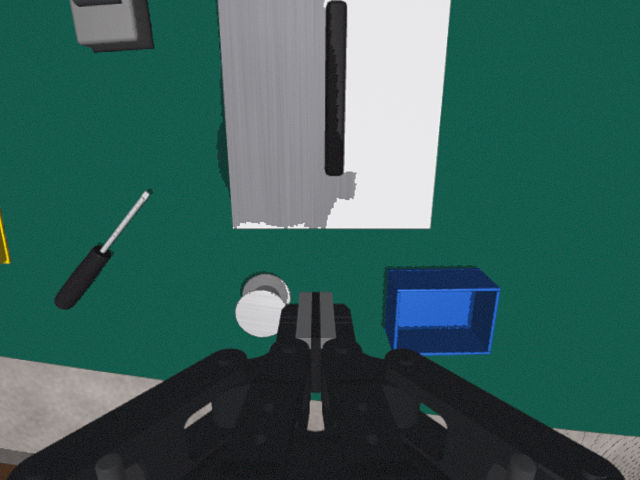

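View pics/s25b.png

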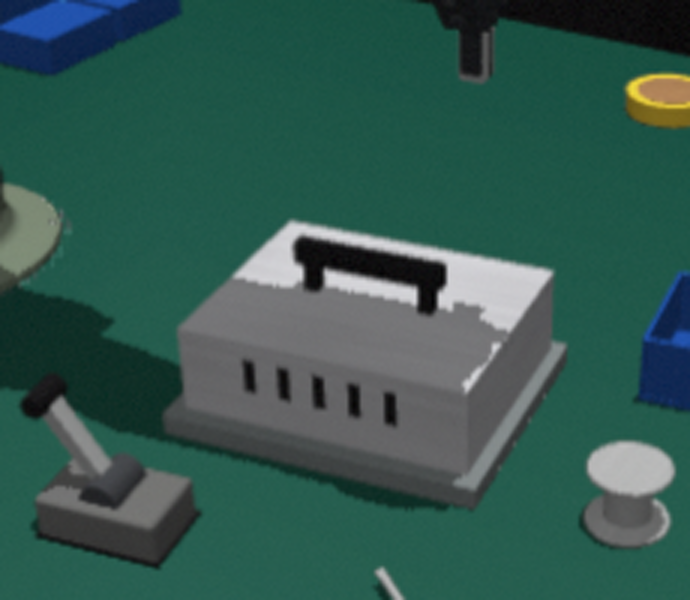

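```bash
python3 - <<'E'
from h import *
w=cam("wrist"); s=cam("scene")
a=unproj(w,[(233,228),(431,228)],.095); d=a[1]-a[0]; y=np.arctan2(-d[0],d[1]); c=a.mean(0)-.122*np.array([np.cos(y),np.sin(y),0])
print(np.linalg.norm(d),y,c)
p=[c[0],c[1],y]
im=cv2.resize(s["pixels"],None,fx=3,fy=3,interpolation=cv2.INTER_CUBIC)
def pl(P,col): cv2.polylines(im,[np.round((proj(s,P)+.5)*3).astype(int)],True,col,1)
pl(box(.244,.194,.095,*p),(0,0,255)); pl(box(.244,.194,.02,*p),(255,0,255)); pl(box(.27,.22,.02,.5335,.006,.157),(0,255,0)); pl(box(.13,.016,.139,*p),(0,255,255))
cv2.imwrite("pics/ov25.png",im[570:1000,510:1140])
E
```

```text
0.19473745933353062 0.15611382510353627 [0.53399794 0.00707464 0.095     ]
```

View pics/ov25.png

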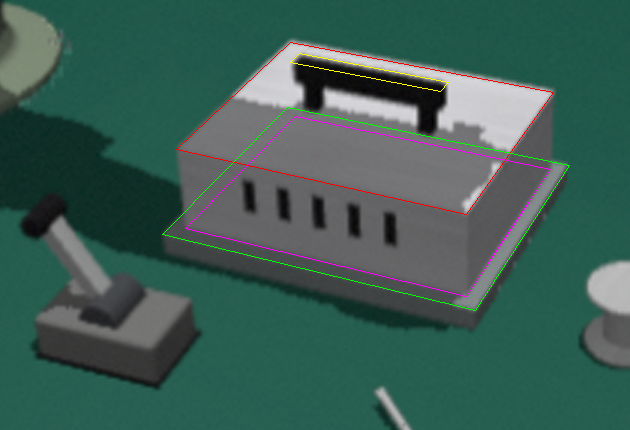

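Cover is at (0.534, 0.007), yaw 0.156, matching the base, and the rim outline in the overlay lies on the plate. Now the lamp on.

Emit:
arm_command:
  plan: "-0.266 -0.262 -0.05 0.02 0;-0.266 -0.262 -0.05 0.02 0;-0.266 -0.262 -0.05 0.02 0;-0.266 -0.262 -0.05 0.02 0;-0.266 -0.262 -0.05 0.02 0;-0.266 -0.262 -0.05 0.02 0;-0.266 -0.262 -0.05 0.02 0;-0.266 -0.262 -0.05 0.02 0;-0.266 -0.262 -0.05 0.02 0;-0.266 -0.262 -0.05 0.02 0;-0.266 -0.262 -0.05 0.02 0;-0.266 -0.262 -0.05 0.02 0;-0.266 -0.262 -0.05 0.02 0;-0.266 -0.262 -0.05 0.02 0"

```text
clock: 46.48
tool_pos: [0.3683, -0.2548, 0.2555]
eef_rot: [[-0.984, -0.177, 0.0], [-0.177, 0.984, 0.0], [-0.0, 0.0, -1.0]]
contact_force: [1.7, -0.8, 0.1]
finger_gap: 0.002
```

```bash
python3 look.py 26; python3 - <<'E'
from h import *
s=cam("scene"); crop(s,100,130,400,330,"s26b.png",2.6)
E
```

```text
[ 0.3682 -0.2549  0.2555] 0.0003 [-0.3 -0.6  0.7] 100.19166164112761
```

View pics/s26b.png

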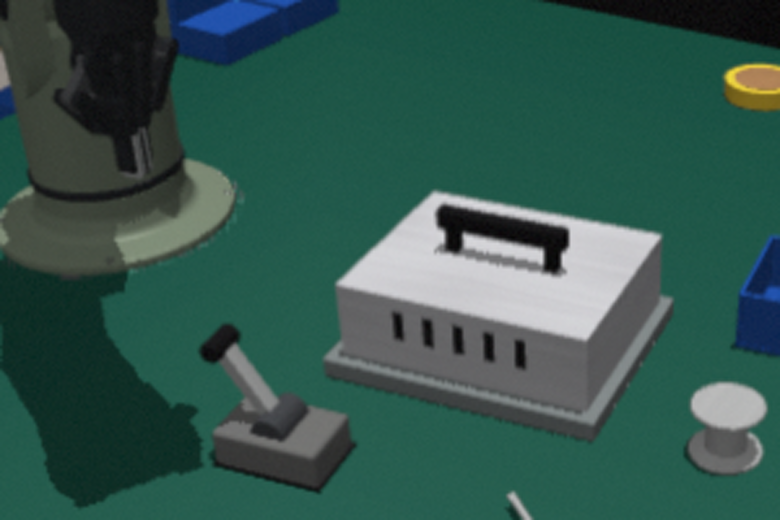

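Emit:
arm_command:
  plan: "0 0 -0.04 0 0;0 0 -0.08 0 0;0 0 -0.12 0 0;0 0 -0.15 0 0;0 0 -0.163 0 0;0 0 -0.163 0 0;0 0 -0.163 0 0;0.014 0.003 -0.163 0 0;0.028 0.006 -0.163 0 0;0.042 0.008 -0.163 0 0;0.056 0.011 -0.163 0 0;0.07 0.014 -0.163 0 0;0.084 0.017 -0.163 0 0;0.095 0.019 -0.163 0 0;0.1 0.02 -0.163 0 0;0.1 0.02 -0.163 0 0;0.1 0.02 -0.163 0 0;0.085 0.017 -0.15 0 0;0.06 0.012 -0.12 0 0;0.04 0.008 -0.08 0 0"

```text
clock: 48.3
tool_pos: [0.4057, -0.2471, 0.1718]
eef_rot: [[-0.985, -0.175, -0.005], [-0.175, 0.985, 0.002], [0.004, 0.002, -1.0]]
contact_force: [0.4, -1.0, 1.3]
finger_gap: -0.003
```

Emit:
arm_command:
  plan: "-0.02 0 0.04 0 0;-0.02 0 0.08 0 0;-0.02 0 0.1 0 0;-0.02 0 0.1 0 0;-0.02 0 0.1 0 0"

```text
clock: 48.72
tool_pos: [0.3886, -0.2477, 0.2736]
eef_rot: [[-0.985, -0.174, 0.002], [-0.174, 0.985, -0.001], [-0.002, -0.001, -1.0]]
contact_force: [0.2, 0.5, -1.1]
finger_gap: 0.004
```

```bash
python3 look.py 27; python3 - <<'E'
from h import *
s=cam("scene"); cv2.imwrite("pics/s27f.png",s["pixels"]); crop(s,100,130,400,330,"s27b.png",2.6)
E
```

```text
[ 0.3883 -0.2474  0.2724] -0.0001 [-0.6  0.6  0.7] 100.05295055527738
```

View pics/s27b.png

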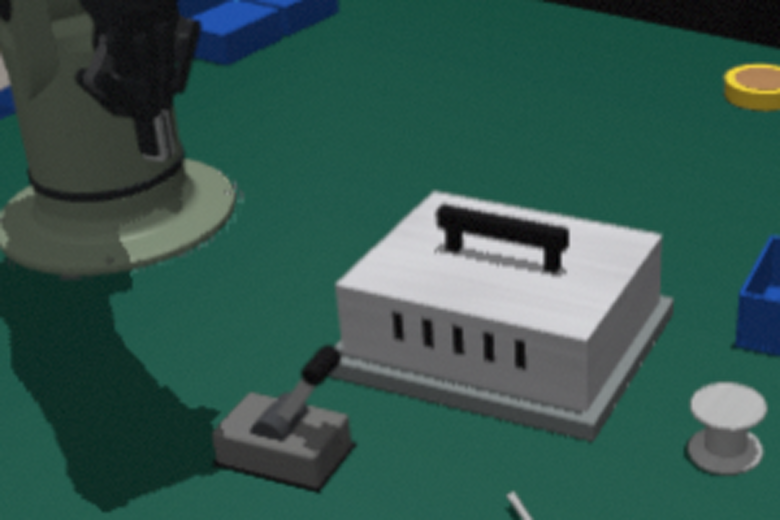

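View pics/w27.png

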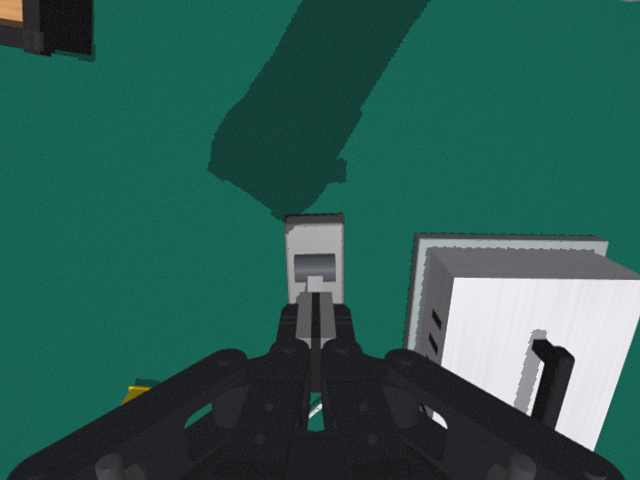

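View pics/s27f.png

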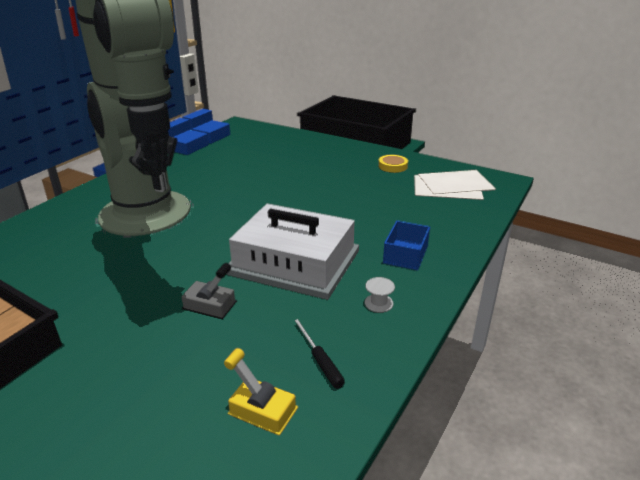

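The toggle leans away from the robot again (scene grip at (223,270), as at the start). The cover is down, the reel, bin and screwdriver are in place, and the arm touches nothing.

```bash
python3 -c "
from rig import job; print(job.hand_in())"
```

```text
the job is handed in; nothing more can be done
None
```

The job is done and handed in at about 49 s of the 210 s allowed; the hand-in gave no verdict. I switched the grey toggle off, set the cover aside on the right of the bench and put all four boards in the tray. Then I put the cover back and switched the lamp on.

What the last checks showed:
- **Boards:** with the cover off, all four were measured flat, within about 1.3° of level, heat sink up and inside the kerb. One had been knocked about 1.5 cm sideways against the kerb after I placed it. It was still flat and within limits, so I left it there.
- **Cover:** its centre was measured within 1–2 mm of the base's. In the scene picture its rim lies on the plate.
- **Lamp and bystanders:** the toggle is at the on stop, leaning away from the robot as at the start. By eye in the final picture, the reel, bin and screwdriver look unmoved. The arm touches nothing.

No check failed. The camera measurements differed from one another by 1–3 mm throughout. The boards were not seen again after the cover went on.

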